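# Check the kiln's spy plug, then release the catch and hold the vent lever open

### The arm

A 7-joint arm with a two-finger parallel gripper is mounted at the origin on the work surface. World frame = base frame: x ahead of the robot, y to its left, z up, the work surface at z = 0. Lengths are in mm, angles in rad, forces in N, time in s.
With the tool pointing down it reaches from about 400 to 875 mm from the base axis. Payload 4.4 kg.
Tool frame: the origin (TCP) lies midway between the tips of the shut fingers; the grasp point (between the pads) lies 19 mm behind it (ctrl.pinch_z is the distance from the TCP to the grasp point, in mm); z points along the fingers, y is the line along which they close (so a half turn about z gives the same grasp; the last joint's range is limited). The gripper opens to 85 mm and grips with 20 to 120 N. Pads are 22 mm wide; open, the fingers measure 114 mm over their backs; the gripper's body (76 mm by 85 mm) begins 54 mm behind the grasp point. The pads swing forward as they close: fully open they stand 13 mm farther back than shut.
Start: joints at [1.144, 0.628, 0.038, 1.517, -0.027, 0.996, -0.02], TCP at [229.494, -608.154, 209.413] pointing down, gripper open.
Joint ranges: [-3.06, 3.06], [-0.37, 2.12], [-1.25, 1.32], [0.18, 2.47], [-1.1, 4.24], [0.23, 1.98], [-2.94, 2.94]. Speed limits (rad/s): [2.57, 2.57, 3.14, 3.14, 3.14, 3.14, 3.14].

### API

Orientations are given as [roll, pitch, yaw] about the fixed x, y, z axes, in that order (R = Rz(yaw) Ry(pitch) Rx(roll)).
In Python, from cell import read_state, cams, order, ctrl gives the robot as it stands.
- The arm moves only by the tool move_arm, never from a script. Its argument "targets" is text: rows parted by semicolons, each of 7 numbers parted by spaces: the gripper's target within -1 to 1 (fully open at 1, half-way at 0, shut at -1), then the shift along the tool's x, y, z in cm, then the turn, a rotation vector about the tool's x, y, z in degrees. A call has 1 to 5 rows; each row shifts and turns the commanded pose from where the row before left it, along the tool's axes as they then stand; what a row does not reach is not made up. A row lasts 1/12 s, in which the tool goes at most 41.7 mm and 7.16 degrees, less where a joint would pass 70% of its speed; a pose out of reach is approached as far as the arm can. A call with a gripper value outside its range is refused whole. The fingers move at their own pace and stop on an object; the grip force is fixed at half the most. Time passes only in rows, so rows that do not move let the fingers close. It gives the time, the measured TCP pose, the force, the opening and the grip force at its end, in the units of the state.
- read_state(): the state, without advancing time (a new reading comes with each control period).
- cams.get_image(name): name is "side" or "top"; returns a dict with "color" (420x560x3 uint8, red, green, blue), "fovy" (degrees; the focal length in pixels is half the picture's height over the tangent of half this angle, whatever the lens; pixels are square), "cx", "cy" (the principal point, pixels), "k1" (the pictures are not rectified: a ray, as slopes to the right and down, at radius r is drawn at 1 + k1 r^2 times it, then the intrinsics apply), "rvec" (rotation vector, rad) and "tvec" (3), from world to camera coordinates, as OpenCV has them. Camera axes: x right, y down, z forward; pixel columns grow to the right and rows downward; lengths in mm; the calibration is good to about 2 mm. A picture is of the moment at which its call begins. There is no depth.
- order.finish_job(): hands the job in; it is judged then, once.
The state is a dict: "clock": time; "qpos": joint angles; "qd": joint speeds; "tau": joint torques, N m; "eef_pos": TCP position; "tool_rot": TCP orientation; "force": force on the tool from outside, world axes, zero at the start; "torque": the same for the moment, N m; "width": finger opening in mm; "gripper_force": force on a finger pad.
Only numpy, scipy, OpenCV 4.12 (cv2) and the standard library are available. Lean on these libraries where they do the work, as an engineer would, in place of code of your own. Each camera call takes 0.05 s, during which the arm holds its last target. There are 200 camera calls.

### The job

Pick up the pistol thermometer, point it straight at the end of the kiln's spy plug from about a hand's width away (10 to 15 cm), hold it steady there for two seconds, and stand it upright back on its mat. Then flip the safety catch on top of the kiln all the way over, and only after that pull the vent lever all the way forward to its stop and keep holding it there: the program finishes while the robot is still holding the lever, which springs back if let go. Leave the pots, tools and other things on the table where they are.

Things in the scene. Friction and masses are not known exactly. Their poses are not given: they have to be found in the camera images.
- therm_grip (a point): Middle of the barrel, above the handle, of a grey and black plastic pistol thermometer that stands on its foot. x = the way it looks (to the muzzle), z = up. The barrel is a level box 36 mm wide (y), 44 mm tall (22 above and below this point), from 50 mm behind to 90 mm ahead of it, then a round muzzle 20 mm long. Grip the barrel across its width from above. It starts on the mat, not yet aimed.
- therm_muzzle (a point): Centre of the thermometer's lens at the front of the muzzle, 110 mm ahead (+x) of therm_grip on the barrel's centre line; same axes. The thermometer looks along +x from here.
- plug_face (a point): Centre of the round end (30 mm across) of the buff firebrick spy plug, a stub that sticks out 35 mm from the kiln's front, 145 mm above the table. Axes = the kiln's: -x points out of its front, y across it, z up. A thermometer looking straight at the plug has its x along the kiln's +x.
- vent_lever (a joint): Angle of the vent lever on the kiln (rad). 0 = at rest, leaning 0.35 rad to the back; 1.15 = at its stop, leaning 0.80 rad to the front (kiln's -x). A spring needs about 2 N at the grip at first and 6 N at the stop and brings it back if let go. It lifts the vent flap behind it. With the catch upright, a lug on the lever strikes the catch after about 0.1 rad.
- lever_pivot (a point): Point on the lever's hinge, mid-way along it, 225 mm above the table (25 mm above the kiln's top). Axes = the kiln's. The hinge runs along the kiln's y; the lever swings in the kiln's x-z plane, forward = -x.
- lever_grip (a point): Point on the lever's grip, a level black round bar 16 mm thick along the kiln's y, 100 mm from the hinge line. The lever is an L: a 12 mm square steel arm rises from the pivot, and the bar runs from its top to the kiln's +y side, ending 78 mm from the arm's centre; this point is 42 mm from it, with free space around. Axes turn with the lever and equal the kiln's at lever = 0.
- vent_catch (a joint): Angle of the safety catch (rad). 0 = upright, in the lever's way; 1.45 = flipped right over, almost flat on the kiln's top. It stays wherever it is left (friction, under 1 N at the tip). Starts between 0 and 0.15.
- catch_pivot (a point): Point on the catch's hinge, 215 mm above the table (15 mm above the kiln's top), 42 mm in front (-x) of the lever's pivot. Axes = the kiln's. The hinge runs along the kiln's x; the catch flips over sideways to the kiln's -y.
- catch_tip (a point): Middle of the top edge of the catch, a plain steel plate 85 mm tall from its hinge, 36 mm wide (along the kiln's x) and 8 mm thick (along the kiln's y when upright). Axes turn with the catch.
- mat_top (a point): Centre of the upper face of the thermometer's mat, a fixed black rubber square 160 by 160 mm, 4 mm thick, on the robot's right. z up, x and y along its edges.
- thermometer: The whole thermometer, 0.2 to 0.4 kg; origin at the middle of the underside of its foot, 112 mm below therm_grip, same axes. The foot is 86 (x) by 60 (y) by 20 mm, the handle 30 by 28 mm goes straight up from it to the barrel. The centre of mass is within 15 mm of the handle's centre line.
- kiln: Fixed steel box kiln, 260 by 260 mm, top 200 mm above the table; origin on the table under its centre. Its front (-x) has the spy plug in the middle; it stands on the robot's left with the front turned to the robot's right (world -y, within 0.25 rad). A dial box sticks out 50 mm from its -y side, lower than the top. On top: catch in front, lever behind it, vent flap at the back.
- pail: Bystander: grey metal pail, 120 mm across, 115 mm tall; origin under its centre. Leave alone.
- jar: Bystander: white glaze jar with a steel lid, 64 mm across, 85 mm tall; origin under its centre. Leave alone.
- mug: Bystander: terracotta mug, 80 mm across, 90 mm tall; origin under its centre. Leave alone.
- bowl: Bystander: terracotta bowl, 130 mm across, 50 mm tall; origin under its centre. Leave alone.
- prop: Bystander: buff kiln prop, an upright cylinder 44 mm across, 100 mm tall; origin under its centre. Leave alone.
- brush: Bystander: brush lying flat between mat and kiln, about 200 mm long, under 30 mm tall; origin under its middle. Leave alone.
- tile: Bystander: terracotta tile 75 by 75 by 10 mm lying flat; origin under its centre. Leave alone.
Things that resemble listed ones, but are neither listed nor needed, are in the scene too. What is shaped like the thermometer but turquoise is not meant. Of the things that look like the part that bears mat_top, the larger one is meant.

How it is judged:
By the outcome, as a careful person would: the job done as asked, in the order asked, and still so for the second after the job is handed in, while the arm keeps its last pose, push and grip.
It also fails if it takes over 72 s, if anything falls off the work surface, if the arm or the gripper's body presses on something with over 40 N, if the wrist force passes 120 N, or if a joint passes its speed limit or range.

## Working session

There is one attempt and no reset: what is moved stays moved. The work goes in short steps, Python scripts to look and compute and a tool call to move; the robot and the scene stay as the last step left them, time stands still between calls to the robot, and variables do not carry over. Pictures are saved under pics/ and viewed, at most 10 in all, crops included, and the job is handed in when it is done.

Besides the shell and the picture viewer there is one more tool, called by a JSON object that holds its "api" and its "payload", one argument or row to a line. move_arm: Moves the arm, as the interface text tells. Its arguments: {"type":"object","properties":{"targets":{"type":"string"}},"required":["targets"]}

```bash
mkdir -p pics; ls; python3 - <<'E'
from cell import read_state, cams, order, ctrl
import cv2,pickle
s=read_state();print(s, ctrl.pinch_z)
d={}
for n in("side","top"):
    im=cams.get_image(n);d[n]=im
    print(n,{k:v for k,v in im.items() if k!="color"})
    cv2.imwrite(f"pics/{n}0.png",cv2.resize(im["color"][:,:,::-1],(800,600),interpolation=cv2.INTER_CUBIC))
pickle.dump(d,open("im0.pkl","wb"))
E
```

```text
pics
{'clock': 0.0, 'qpos': array([ 1.14422257,  0.62936217,  0.03844187,  1.51837586, -0.0269853 ,
        0.99630755, -0.01997952]), 'qd': array([ 0.00148638,  0.00121194,  0.00111708, -0.00163287, -0.00078451,
       -0.00175741, -0.00020938]), 'tau': array([ 2.32719340e-04, -5.63404477e+01,  1.22620538e+00, -1.93445742e+01,
        1.09278836e-02,  1.06799137e-02,  2.74070908e-05]), 'eef_pos': array([ 229.23182023, -607.51394008,  208.47623291]), 'tool_rot': array([-3.13965818e+00,  3.88991194e-05,  3.60802158e-01]), 'force': array([ 0.30803831,  0.56890941, -0.31184621]), 'torque': array([0.01185156, 0.00321047, 0.01787277]), 'gripper_force': 0.0, 'width': 85.35937464900988} 18.700000000000003
side {'fovy': 42.76147812411971, 'cx': 286.39907206366087, 'cy': 202.53624686884967, 'k1': -0.07421423603200245, 'rvec': array([ 2.08381975, -0.71677854,  0.36314537]), 'tvec': array([-482.08790266,  310.98642682, 1623.67547343])}
top {'fovy': 42.654850775038334, 'cx': 269.8068652292602, 'cy': 214.11665093574294, 'k1': 0.049935248553120204, 'rvec': array([ 2.16522644, -2.02436113,  0.23370076]), 'tvec': array([ -93.40318136,  570.93181228, 1383.46993241])}
```

View pics/side0.png

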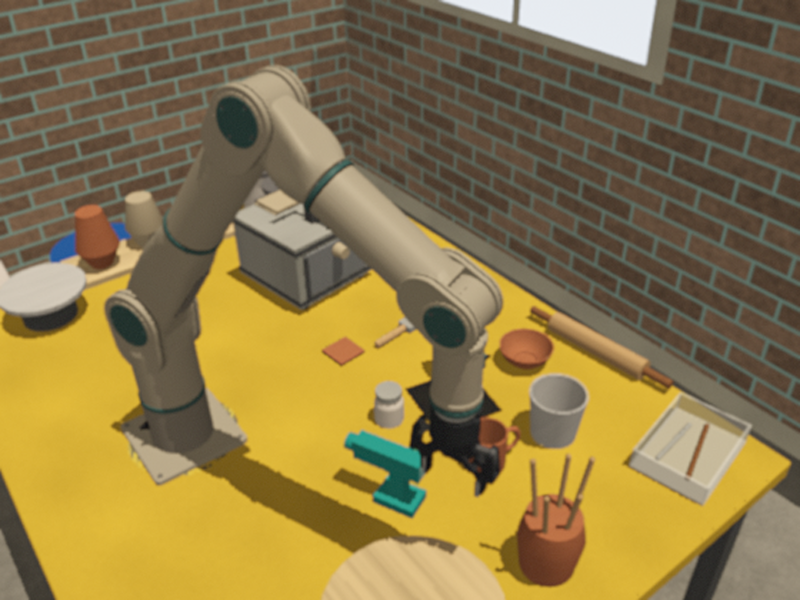

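View pics/top0.png

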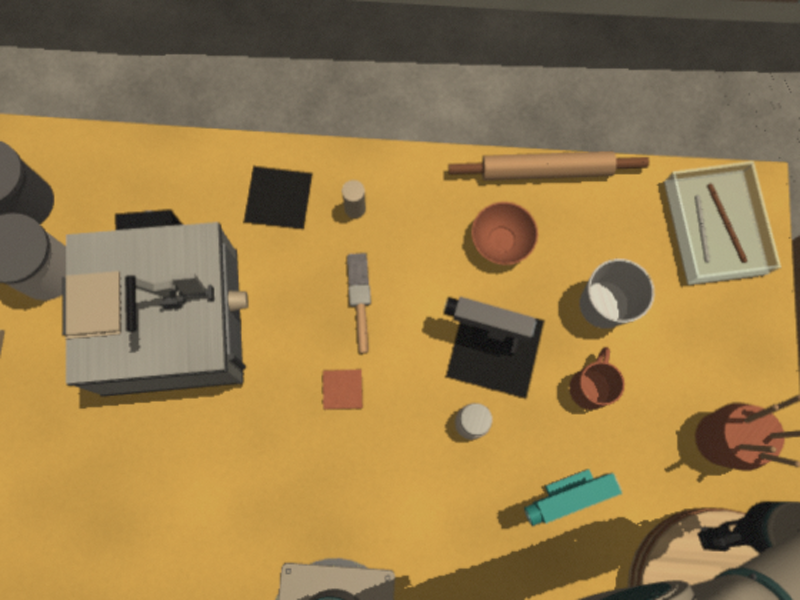

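The top view shows the kiln at left, around (150,310), with its plug at (238,300). The grey thermometer is on its mat around (495,315) with the muzzle at left (452,306). The turquoise decoy is at (575,498). Next I'll enlarge both areas.

```bash
cat > h.py <<'E'
import numpy as np,cv2,pickle
from scipy.spatial.transform import Rotation as Ro
def cam(im):
    f=im["color"].shape[0]/2/np.tan(np.radians(im["fovy"])/2)
    K=np.array([[f,0,im["cx"]],[0,f,im["cy"]],[0,0,1]]);D=np.array([im["k1"],0,0,0,0])
    return K,D,np.array(im["rvec"]),np.array(im["tvec"])
def ray(im,u,v):
    K,D,r,t=cam(im);p=cv2.undistortPoints(np.array([[[u,v]]],float),K,D)[0,0]
    # k1 model: distorted=(1+k1 r^2)*ray
    R=cv2.Rodrigues(r)[0];return -R.T@t,R.T@np.array([p[0],p[1],1])
def at_z(im,u,v,z):
    o,d=ray(im,u,v);return o+d*(z-o[2])/d[2]
def proj(im,P):
    K,D,r,t=cam(im);return cv2.projectPoints(np.array(P,float).reshape(-1,1,3),r,t,K,D)[0][:,0]
E
python3 - <<'E'
from h import *
d=pickle.load(open("im0.pkl","rb"))
c=d["top"]["color"][:,:,::-1]
a=cv2.resize(c[145:285,40:180],(800,800),interpolation=cv2.INTER_CUBIC)[:600]
def crop(u0,v0,w,h,s):return cv2.resize(c[v0:v0+h,u0:u0+w],None,fx=s,fy=s,interpolation=cv2.INTER_CUBIC)
cv2.imwrite("pics/k.png",crop(40,140,133,100+40,4.285)[:600])   # kiln: u=40+x/4.285, v=140+y/4.285
cv2.imwrite("pics/t.png",crop(300,195,100,85,7)[:600])
E
```

```text
(no output)
```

View pics/k.png

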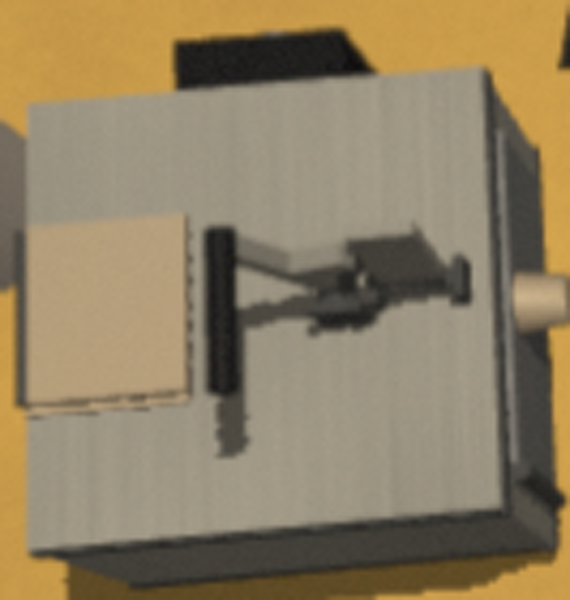

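View pics/t.png

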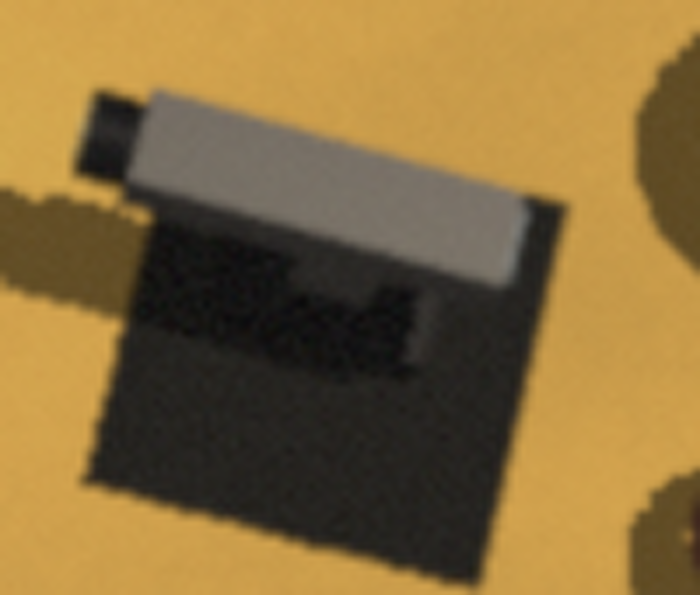

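The kiln crop shows the top corners at (28,103), (487,68), (507,510) and (28,552). The lever bar runs (220,230) to (222,393) and the catch tip is near (459,280). In the thermometer crop, the barrel top corners are (155,90), (129,184), (523,196) and (500,287), and the mat corners are (85,482), (480,585) and (567,205).

```bash
python3 - <<'E'
from h import *
from scipy.optimize import least_squares as ls
d=pickle.load(open("im0.pkl","rb"));T=d["top"]
def rz(a):return Ro.from_euler('z',a).as_matrix()
def fit(loc,px,z,g):
    loc=np.array(loc,float)
    f=lambda p:(proj(T,loc@rz(p[2]).T+[p[0],p[1],z])-px).ravel()
    r=ls(f,g);print(np.round(r.x,3),"res",np.round(r.fun,2));return r.x
K=lambda *p:np.array(p)/4.285+[40-.38,140-.38]
Tt=lambda *p:np.array(p)/7+[300-.43,195-.43]
k=fit([[130,-130,0],[-130,-130,0],[-130,130,0],[130,130,0]],K((28,103),(487,68),(507,510),(28,552)),200,[600,400,1.5])
R=rz(k[2]);O=np.array([k[0],k[1],0])
# bar ends / catch tip etc, in kiln frame at guessed heights
def kl(p,z):return np.round(R.T@(at_z(T,*K(p)[0],z)-O),1)
zb=225+100*np.cos(.35)
print("bar",zb,kl((219,230),zb+8),kl((222,393),zb+8),"catch top",kl((459,258),300),kl((459,303),300),"cbase",kl((345,305),215),"plug",kl((515,300),145),kl((568,300),145))
t=fit([[90,18,0],[90,-18,0],[-50,18,0],[-50,-18,0]],Tt((129,184),(155,90),(500,287),(523,196)),138,[600,-200,1.5])
m=fit([[80,80,0],[-80,80,0],[-80,-80,0]],Tt((85,482),(480,585),(567,205)),4,[600,-200,1.3])
E
```

```text
[526.355 352.436   1.728] res [ 0.77  0.37 -0.42 -0.05 -0.67 -0.25  0.31  0.  ]
bar 318.9372712847379 [-15.6  -6.7 326.9] [-15.9  79.1 326.9] catch top [-131.6   11.4  300. ] [-130.7   35.8  300. ] cbase [-49.2   9.1 215. ] plug [-130.7   -3.6  145. ] [-162.    -0.8  145. ]
[ 548.416 -270.762    1.354] res [-0.28 -0.22 -0.33  0.05  0.25  0.25  0.35 -0.1 ]
[ 521.953 -271.262    1.375] res [-0.37  0.    0.14  0.5   0.24 -0.54]
```

```bash
python3 - <<'E'
from h import *
d=pickle.load(open("im0.pkl","rb"));T=d["top"];S=d["side"]
R=Ro.from_euler('z',1.728).as_matrix();O=np.array([526.4,352.4,0])
inv=lambda p:(np.round((proj(T,R@np.array(p)+O)[0]-[39.62,139.62])*4.285),np.round(proj(S,R@np.array(p)+O)[0]*800/560))
for n,p in dict(pivlev=(-50,1,225),cpiv=(-92,1,215),ctipF=(-110,1,300),ctipB=(-74,1,300),cb1=(-110,1,215),cb2=(-74,1,215),ctF_f=(-110,-9,299),ctB_f=(-74,-9,299),grip=(-15.7,43,319)).items(): print(n,*inv(p))
kl=lambda x,y,z:np.round(R.T@(at_z(T,x/4.285+39.62,y/4.285+139.62,z)-O),1)
for z in(200,215,230,250):print(z,kl(459,258,z),kl(459,303,z))
for z in(215,300):print(z,[kl(x,y,z) for x,y in((350,240),(412,232),(350,262),(445,290),(375,285))])
print("cam",ray(T,280,210)[0],ray(S,280,210)[0])
a=cv2.resize(S["color"][100:220,160:280][:,:,::-1],(600,600),interpolation=cv2.INTER_CUBIC)
b=cv2.resize(T["color"][180:220,95:155][:,:,::-1],None,fx=10,fy=10,interpolation=cv2.INTER_CUBIC)
cv2.imwrite("pics/c.png",b)
E
```

```text
pivlev [341. 287.] [312. 212.]
cpiv [421. 284.] [324. 221.]
ctipF [417. 242.] [326. 193.]
ctipB [348. 248.] [316. 188.]
cb1 [454. 282.] [328. 223.]
cb2 [389. 287.] [319. 218.]
ctF_f [417. 225.] [329. 192.]
ctB_f [348. 230.] [320. 187.]
grip [226. 327.] [288. 180.]
200 [-110.4  -16.7  200. ] [-109.4    9.7  200. ]
215 [-113.5  -12.5  215. ] [-112.5   13.7  215. ]
230 [-116.7   -8.2  230. ] [-115.7   17.6  230. ]
250 [-121.    -2.6  250. ] [-120.    22.8  250. ]
215 [array([-53. , -28.5, 215. ]), array([-87.8, -30.1, 215. ]), array([-52.6, -15.6, 215. ]), array([-105. ,    5.4,  215. ]), array([-66.1,  -1. , 215. ])]
300 [array([-75. ,  -3.4, 300. ]), array([-107.5,   -4.8,  300. ]), array([-74.7,   8.6, 300. ]), array([-123.6,   28.3,  300. ]), array([-87.3,  22.3, 300. ])]
cam [ 245.92458795  -77.54693137 1477.22168713] [ -316.86029781 -1212.94851743  1180.59255982]
```

View pics/c.png

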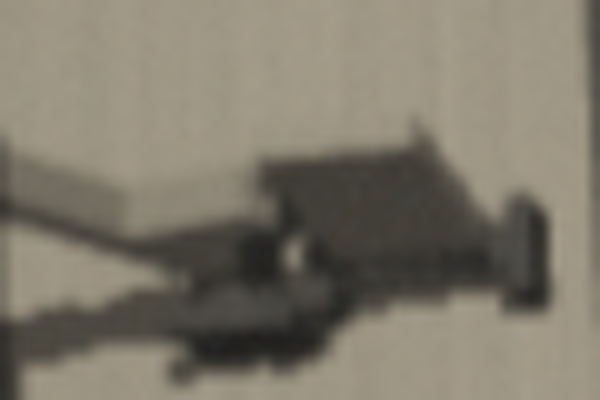

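The kiln fits at (526.4, 352.4), yaw 1.728, with the lever pivot at kiln x = -50, y = 1. The catch plate matches the projection at close to upright, with its tip edge at crop (265,165)-(415,148). The thermometer is at (548.4, -270.8), yaw 1.354. I'll rise while turning, then go over it.

{"api": "move_arm", "payload": {
  "targets": "1 0 0 -1 0 0 -7.1;1 0 0 -1 0 0 -7.1;1 0 0 -1 0 0 -7.1;1 0 0 -1 0 0 -7.1"
}}

```text
clock: 0.43
eef_pos: [229.3, -607.8, 249.3]
tool_rot: [-3.14, -0.0, 0.863]
force: [-0.5, -0.7, 0.0]
width: 85.3
gripper_force: 0.0
```

{"api": "move_arm", "payload": {
  "targets": "1 0 0 -1 0 0 -7.1;1 0 0 -1 0 0 -7.1;1 0 0 -1 0 0 -7.1;1 0 0 -1 0 0 -7.1"
}}

```text
clock: 0.77
eef_pos: [229.2, -607.8, 289.3]
tool_rot: [-3.141, -0.001, 1.358]
force: [1.0, 0.2, 0.2]
width: 85.8
gripper_force: 0.0
```

{"api": "move_arm", "payload": {
  "targets": "1 2.85 1.7 0 0 0 0;1 2.85 1.7 0 0 0 0;1 2.85 1.7 0 0 0 0;1 2.85 1.7 0 0 0 0;1 2.85 1.7 0 0 0 0"
}}

```text
clock: 1.18
eef_pos: [344.0, -486.0, 289.0]
tool_rot: [-3.141, -0.001, 1.352]
force: [0.6, -0.4, -0.1]
width: 85.4
gripper_force: 0.0
```

{"api": "move_arm", "payload": {
  "targets": "1 2.85 1.7 0 0 0 0;1 2.85 1.7 0 0 0 0;1 2.85 1.7 0 0 0 0;1 2.85 1.7 0 0 0 0;1 2.85 1.7 0 0 0 0"
}}

```text
clock: 1.6
eef_pos: [457.9, -365.4, 289.1]
tool_rot: [-3.141, -0.0, 1.352]
force: [0.6, -0.5, -0.1]
width: 85.6
gripper_force: 0.0
```

{"api": "move_arm", "payload": {
  "targets": "1 2.85 1.7 0 0 0 0;1 2.85 1.7 0 0 0 0;1 2.85 1.7 0 0 0 0;1 2.85 1.7 0 0 0 0;1 0 0 0 0 0 0"
}}

```text
clock: 2.02
eef_pos: [553.6, -261.7, 289.1]
tool_rot: [3.139, -0.007, 1.363]
force: [0.8, 0.8, 0.3]
width: 85.4
gripper_force: 0.0
```

```bash
cat >> h.py <<'E'
def goto(s,pos,yaw=None):
    "tool-frame shift (cm) from measured pose to pos, and yaw turn about tool z (deg)"
    R=Ro.from_euler('xyz',s["tool_rot"]).as_matrix()
    y=s["tool_rot"][2]
    print("clk %.2f pos"%s["clock"],np.round(s["eef_pos"],1),"rot",np.round(s["tool_rot"],3),"F",np.round(s["force"],1),"w %.1f gf %.1f"%(s["width"],s["gripper_force"]),"q",np.round(s["qpos"],2))
    print("shift cm",np.round(R.T@(np.array(pos)-s["eef_pos"])/10,2), "turn", None if yaw is None else np.round(-np.degrees(yaw-y),2))
E
python3 - <<'E'
from h import *; from cell import *
goto(read_state(),[548.4,-270.8,94],1.354)
E
```

```text
clk 2.02 pos [ 553.6 -261.7  289.1] rot [ 3.139 -0.007  1.363] F [0.8 0.8 0.3] w 85.4 gf 0.0 q [ 0.58  0.51 -0.3   1.52  0.15  1.14  0.05]
shift cm [-1.13 -0.36 19.5 ] turn 0.51
```

{"api": "move_arm", "payload": {
  "targets": "1 0 0 2.5 0 0 0;1 0 0 2.5 0 0 0;1 0 0 2.5 0 0 0;1 0 0 2.5 0 0 0;1 0 0 0 0 0 0"
}}

```text
clock: 2.43
eef_pos: [544.4, -269.1, 184.2]
tool_rot: [-3.131, -0.002, 1.352]
force: [-0.5, 0.2, -0.5]
width: 85.3
gripper_force: 0.0
```

```bash
python3 - <<'E'
from h import *; from cell import *
s=read_state();goto(s,[548.4,-270.8,94],1.354)
c=cams.get_image("top");pickle.dump(c,open("t1.pkl","wb"));a=c["color"][170:290,270:430,::-1]
c=cams.get_image("side");b=c["color"][200:320,250:410,::-1]
cv2.imwrite("pics/a1.png",cv2.resize(np.vstack([a,b]),None,fx=2.5,fy=2.5,interpolation=cv2.INTER_CUBIC))
E
```

```text
clk 2.43 pos [ 544.4 -269.1  184.2] rot [-3.131e+00 -2.000e-03  1.352e+00] F [-0.5  0.2 -0.5] w 85.3 gf 0.0 q [ 0.58  0.61 -0.27  1.65  0.19  0.92  0.02]
shift cm [-0.1   0.52  9.02] turn -0.1
```

View pics/a1.png

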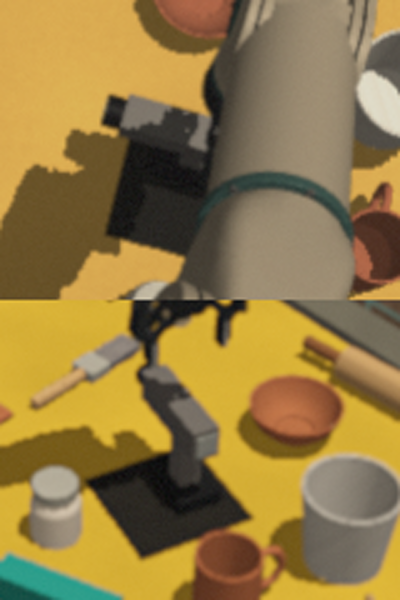

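The side view shows the open fingers (140,350) and (235,320) above and on either side of the barrel, with the path clear. I'll descend.

{"api": "move_arm", "payload": {
  "targets": "1 0 0.1 1.5 0 0 0;1 0 0 1.5 0 0 0;1 0 0 1.5 0 0 0;1 0 0 1.5 0 0 0;1 0 0 1 0 0 0"
}}

```text
clock: 2.95
eef_pos: [550.3, -271.1, 120.2]
tool_rot: [3.139, 0.0, 1.352]
force: [-0.4, -0.8, 0.9]
width: 85.5
gripper_force: 0.0
```

{"api": "move_arm", "payload": {
  "targets": "1 0 0 1 0 0 0;1 0 0 1 0 0 0;1 0 0 0 0 0 0;1 0 0 0 0 0 0"
}}

```text
clock: 3.28
eef_pos: [549.4, -270.5, 99.4]
tool_rot: [-3.141, -0.0, 1.352]
force: [-0.2, -0.2, -0.3]
width: 85.5
gripper_force: 0.0
```

```bash
python3 - <<'E'
from h import *; from cell import *
s=read_state();goto(s,[548.4,-270.8,94],1.354)
E
```

```text
clk 3.28 pos [ 549.4 -270.5   99.4] rot [-3.141 -0.     1.352] F [-0.2 -0.2 -0.3] w 85.5 gf 0.0 q [ 0.56  0.72 -0.24  1.72  0.24  0.73 -0.02]
shift cm [-0.05 -0.09  0.54] turn -0.1
```

{"api": "move_arm", "payload": {
  "targets": "1 0 0 0.5 0 0 0;-1 0 0 0 0 0 0;-1 0 0 0 0 0 0;-1 0 0 0 0 0 0;-1 0 0 0 0 0 0"
}}

```text
clock: 3.7
eef_pos: [549.6, -270.6, 94.7]
tool_rot: [3.141, 0.0, 1.352]
force: [-0.1, -0.0, 1.3]
width: 38.5
gripper_force: 0.7
```

{"api": "move_arm", "payload": {
  "targets": "-1 0 0 0 0 0 0;-1 0 0 0 0 0 0;-1 0 0 0 0 0 0;-1 0 0 0 0 0 0;-1 0 0 0 0 0 0"
}}

```text
clock: 4.12
eef_pos: [550.3, -270.9, 95.0]
tool_rot: [3.139, 0.0, 1.352]
force: [2.9, -1.4, 3.6]
width: 34.8
gripper_force: 61.6
```

```bash
python3 - <<'E'
from h import *; from cell import *
s=read_state();goto(s,[548.4,-270.8,94],1.354)
E
```

```text
clk 4.12 pos [ 550.3 -270.9   95. ] rot [3.139 0.    1.352] F [ 2.9 -1.4  3.6] w 34.8 gf 61.6 q [ 0.56  0.72 -0.24  1.72  0.24  0.72 -0.02]
shift cm [-0.03 -0.19  0.1 ] turn -0.11
```

{"api": "move_arm", "payload": {
  "targets": "-1 0 0 -1 0 0 0;-1 0 0 -2 0 0 -5.3;-1 0 0 -2 0 0 -5.3;-1 0 0 -2 0 0 -5.4;-1 0 0 -1 0 0 -5.4"
}}

```text
clock: 4.53
eef_pos: [548.9, -270.4, 176.3]
tool_rot: [-3.141, 0.0, 1.73]
force: [0.6, 0.1, -2.9]
width: 35.1
gripper_force: 60.9
```

{"api": "move_arm", "payload": {
  "targets": "-1 2 0.7 0 0 0 0;-1 2.2 0.8 0 0 0 0;-1 2.2 0.8 0 0 0 0;-1 2.2 0.8 0 0 0 0;-1 2.2 0.8 0 0 0 0"
}}

```text
clock: 4.95
eef_pos: [569.4, -156.6, 173.8]
tool_rot: [-3.138, -0.001, 1.725]
force: [-0.3, 0.2, -2.4]
width: 35.0
gripper_force: 60.9
```

{"api": "move_arm", "payload": {
  "targets": "-1 2.2 0.8 0 0 0 0;-1 2.2 0.8 0 0 0 0;-1 2.2 0.8 0 0 0 0;-1 2.2 0.8 0 0 0 0;-1 1.8 0.3 0 0 0 0"
}}

```text
clock: 5.37
eef_pos: [588.5, -45.2, 174.0]
tool_rot: [-3.139, -0.001, 1.727]
force: [1.6, 0.4, -2.5]
width: 34.9
gripper_force: 60.9
```

{"api": "move_arm", "payload": {
  "targets": "-1 0 0 0 0 0 0;-1 0 0 0 0 0 0;-1 0 0 0 0 0 0"
}}

```text
clock: 5.62
eef_pos: [588.3, -48.8, 173.9]
tool_rot: [-3.139, 0.001, 1.725]
force: [0.5, -0.2, -3.3]
width: 34.6
gripper_force: 60.9
```

```bash
python3 - <<'E'
from h import *; from cell import *
s=read_state();goto(s,[589.8,-47.6,126],1.728)
T=cams.get_image("top");S=cams.get_image("side");pickle.dump((T,S),open("t2.pkl","wb"))
c=T["color"][140:290,40:400,::-1];cv2.imwrite("pics/b.png",np.vstack([cv2.resize(c,(720,300),interpolation=cv2.INTER_CUBIC),cv2.resize(S["color"][130:280,120:480,::-1],(720,300),interpolation=cv2.INTER_CUBIC)]))
E
```

```text
clk 5.62 pos [588.3 -48.8 173.9] rot [-3.139e+00  1.000e-03  1.725e+00] F [ 0.5 -0.2 -3.3] w 34.6 gf 60.9 q [ 0.27  0.61 -0.37  1.72  0.27  0.87 -0.07]
shift cm [0.1  0.18 4.79] turn -0.16
```

View pics/b.png

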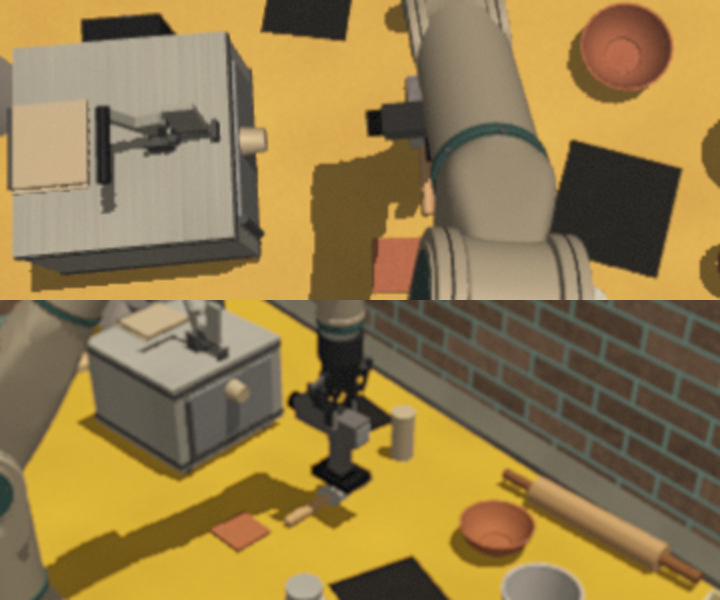

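The plug end is at top-view (263,140) and the lens end at (369,122). The thermometer hangs upright over the brush. I'll check the alignment.

```bash
python3 - <<'E'
from h import *
T,S=pickle.load(open("t2.pkl","rb"))
R=Ro.from_euler('z',1.728).as_matrix();O=np.array([526.4,352.4,0])
k=lambda im,u,v,z:np.round(R.T@(at_z(im,u,v,z)-O),1)
c=lambda x,y:(40+x/2-.25,140+y/2-.25); s=lambda x,y:(120+x/2-.25,130+(y-300)/2-.25)
print("plug T",k(T,*c(266,140),145),k(T,*c(243,140),145)); print("lens T",k(T,*c(368,122),195))
tg=Ro.from_euler('z',1.725).as_matrix();G=np.array([588.3,-48.8,195])
for p in((110,0,0),(90,18,22),(90,-18,22),(-50,0,0)):
    w=G+tg@np.array(p);print(p,np.round((proj(T,w)[0]-[40,140])*2+.5),np.round((proj(S,w)[0]-[120,130])*2+.5+[0,300]))
print("plug exp",[np.round((proj(i,R@np.array([-165,0,145])+O)[0]-o)*2+.5+e) for i,o,e in((T,[40,140],0),(S,[120,130],[0,300]))])
E
```

```text
plug T [-163.4   -0.3  145. ] [-134.3   -2.9  145. ]
lens T [-297.4    1.1  195. ]
(110, 0, 0) [367. 122.] [293. 399.]
(90, 18, 22) [383. 131.] [294. 397.]
(90, -18, 22) [381. 102.] [309. 389.]
(-50, 0, 0) [496. 111.] [363. 435.]
plug exp [array([267., 140.]), array([244., 396.])]
```

{"api": "move_arm", "payload": {
  "targets": "-1 0.1 0.1 1.2 0 0 -0.1;-1 0 0 1.2 0 0 0;-1 0 0 1.2 0 0 0;-1 0 0 1.0 0 0 0;-1 0 0 0 0 0 0"
}}

```text
clock: 6.13
eef_pos: [588.2, -47.2, 125.6]
tool_rot: [-3.137, -0.001, 1.727]
force: [-0.1, 0.2, -2.2]
width: 34.7
gripper_force: 60.9
```

{"api": "move_arm", "payload": {
  "targets": "-1 0 0 0 0 0 0;-1 0 0 0 0 0 0;-1 0 0 0 0 0 0;-1 0 0 0 0 0 0;-1 0 0 0 0 0 0"
}}

```text
clock: 6.55
eef_pos: [590.7, -46.5, 129.0]
tool_rot: [3.141, 0.0, 1.727]
force: [0.5, 0.0, -2.5]
width: 34.8
gripper_force: 60.9
```

```bash
python3 - <<'E'
from h import *; from cell import *
s=read_state();goto(s,[589.8,-47.6,127],1.728)
E
```

```text
clk 6.55 pos [590.7 -46.5 129. ] rot [3.141 0.    1.727] F [ 0.5  0.  -2.5] w 34.8 gf 60.9 q [ 0.25  0.66 -0.35  1.76  0.31  0.77 -0.09]
shift cm [-0.09 -0.11  0.2 ] turn -0.04
```

{"api": "move_arm", "payload": {
  "targets": "-1 0 -0.1 0.2 0 0 0;-1 0 0 0 0 0 0;-1 0 0 0 0 0 0;-1 0 0 0 0 0 0;-1 0 0 0 0 0 0"
}}

```text
clock: 6.97
eef_pos: [589.4, -46.7, 126.5]
tool_rot: [3.142, 0.0, 1.727]
force: [-0.2, -0.5, -3.6]
width: 35.1
gripper_force: 60.9
```

{"api": "move_arm", "payload": {
  "targets": "-1 0 0 0 0 0 0;-1 0 0 0 0 0 0;-1 0 0 0 0 0 0;-1 0 0 0 0 0 0;-1 0 0 0 0 0 0"
}}

```text
clock: 7.38
eef_pos: [589.3, -46.7, 126.4]
tool_rot: [3.142, 0.0, 1.727]
force: [0.8, -0.0, -2.7]
width: 34.8
gripper_force: 60.9
```

{"api": "move_arm", "payload": {
  "targets": "-1 0 0 0 0 0 0;-1 0 0 0 0 0 0;-1 0 0 0 0 0 0;-1 0 0 0 0 0 0;-1 0 0 0 0 0 0"
}}

```text
clock: 7.8
eef_pos: [589.3, -46.7, 126.4]
tool_rot: [3.142, -0.0, 1.727]
force: [0.7, 0.0, -2.8]
width: 34.9
gripper_force: 60.9
```

{"api": "move_arm", "payload": {
  "targets": "-1 0 0 0 0 0 0;-1 0 0 0 0 0 0;-1 0 0 0 0 0 0;-1 0 0 0 0 0 0;-1 0 0 0 0 0 0"
}}

```text
clock: 8.22
eef_pos: [589.3, -46.7, 126.4]
tool_rot: [3.142, 0.0, 1.727]
force: [-1.2, -0.5, -3.2]
width: 34.8
gripper_force: 60.9
```

{"api": "move_arm", "payload": {
  "targets": "-1 0 0 0 0 0 0;-1 0 0 0 0 0 0;-1 0 0 0 0 0 0;-1 0 0 0 0 0 0;-1 0 0 0 0 0 0"
}}

```text
clock: 8.63
eef_pos: [589.3, -46.7, 126.4]
tool_rot: [3.142, -0.0, 1.727]
force: [-1.2, -0.6, -3.3]
width: 34.7
gripper_force: 60.9
```

{"api": "move_arm", "payload": {
  "targets": "-1 0 0 0 0 0 0;-1 0 0 0 0 0 0;-1 0 0 0 0 0 0;-1 0 0 0 0 0 0;-1 0 0 0 0 0 0"
}}

```text
clock: 9.05
eef_pos: [589.3, -46.7, 126.4]
tool_rot: [3.142, 0.0, 1.727]
force: [0.2, 0.4, -2.3]
width: 34.8
gripper_force: 60.9
```

{"api": "move_arm", "payload": {
  "targets": "-1 0 0 0 0 0 0;-1 0 0 0 0 0 0;-1 0 0 0 0 0 0;-1 0 0 0 0 0 0;-1 0 0 0 0 0 0"
}}

```text
clock: 9.47
eef_pos: [589.3, -46.7, 126.4]
tool_rot: [3.142, -0.0, 1.727]
force: [-0.6, -0.6, -2.2]
width: 34.7
gripper_force: 60.9
```

```bash
python3 - <<'E'
from h import *; from cell import *
s=read_state();goto(s,[589.8,-47.6,127],1.728)
E
```

```text
clk 9.47 pos [589.3 -46.7 126.4] rot [ 3.142 -0.     1.727] F [-0.6 -0.6 -2.2] w 34.7 gf 60.9 q [ 0.25  0.66 -0.35  1.76  0.31  0.77 -0.09]
shift cm [-0.1   0.03 -0.06] turn -0.03
```

{"api": "move_arm", "payload": {
  "targets": "-1 0 0 -1.5 0 0 0;-1 0 0 -2 0 0 0;-1 0 0 -1.5 0 0 0;-1 -2.1 -0.9 0 0 0 0;-1 -2.1 -0.9 0 0 0 0"
}}

```text
clock: 9.88
eef_pos: [579.4, -89.3, 177.9]
tool_rot: [3.138, -0.0, 1.731]
force: [-1.2, -1.6, -2.9]
width: 34.5
gripper_force: 60.9
```

{"api": "move_arm", "payload": {
  "targets": "-1 -2.1 -0.9 0 0 0 0;-1 -2.1 -0.9 0 0 0 0;-1 -2.1 -0.9 0 0 0 0;-1 -2.1 -0.9 0 0 0 0;-1 -2.1 -0.9 0 0 0 0"
}}

```text
clock: 10.3
eef_pos: [549.6, -202.7, 176.5]
tool_rot: [3.142, 0.0, 1.727]
force: [0.5, 0.2, -3.3]
width: 34.6
gripper_force: 61.0
```

{"api": "move_arm", "payload": {
  "targets": "-1 -2.1 -1 0 0 0 0;-1 -2.1 -1 0 0 0 0;-1 -2.1 -1.1 0 0 0 0;-1 0 0 1 0 0 5.3;-1 0 0 1 0 0 5.3"
}}

```text
clock: 10.72
eef_pos: [528.5, -271.7, 156.6]
tool_rot: [3.141, 0.001, 1.534]
force: [0.1, 0.9, -3.3]
width: 34.8
gripper_force: 60.9
```

{"api": "move_arm", "payload": {
  "targets": "-1 0 0 1 0 0 5.4;-1 0 0 1 0 0 5.4;-1 0 0 1 0 0 0;-1 0 0 0 0 0 0;-1 0 0 0 0 0 0"
}}

```text
clock: 11.13
eef_pos: [528.9, -268.4, 126.0]
tool_rot: [-3.14, -0.0, 1.357]
force: [0.1, -0.1, -3.4]
width: 35.0
gripper_force: 60.9
```

```bash
python3 - <<'E'
from h import *; from cell import *
s=read_state();goto(s,[530,-271,95.5],1.354)
E
```

```text
clk 11.13 pos [ 528.9 -268.4  126. ] rot [-3.14  -0.     1.357] F [ 0.1 -0.1 -3.4] w 35.0 gf 60.9 q [ 0.58  0.66 -0.26  1.76  0.23  0.76 -0.  ]
shift cm [-0.23  0.17  3.05] turn 0.15
```

{"api": "move_arm", "payload": {
  "targets": "-1 0 0 0.8 0 0 0;-1 0 0 0.8 0 0 0;-1 0 0 0.7 0 0 0;-1 0 0 0.4 0 0 0;-1 0 0 0 0 0 0"
}}

```text
clock: 11.55
eef_pos: [528.3, -268.4, 98.1]
tool_rot: [-3.139, -0.001, 1.354]
force: [-0.3, -0.2, -2.3]
width: 34.8
gripper_force: 60.8
```

{"api": "move_arm", "payload": {
  "targets": "-1 0 0 0.2 0 0 0;-1 0 0 0.1 0 0 0;-1 0 0 0 0 0 0;-1 0 0 0 0 0 0"
}}

```text
clock: 11.88
eef_pos: [529.4, -268.8, 96.6]
tool_rot: [3.141, 0.0, 1.354]
force: [0.6, 0.3, -2.1]
width: 35.2
gripper_force: 60.9
```

{"api": "move_arm", "payload": {
  "targets": "-1 0 0 0.1 0 0 0;-1 0 0 0.1 0 0 0;-1 0 0 0 0 0 0"
}}

```text
clock: 12.13
eef_pos: [529.6, -269.0, 95.0]
tool_rot: [3.141, 0.0, 1.354]
force: [-0.8, -0.1, 1.5]
width: 34.4
gripper_force: 61.3
```

{"api": "move_arm", "payload": {
  "targets": "-0.2 0 0 0 0 0 0;0.1 0 0 0 0 0 0;0.5 0 0 0 0 0 0;1 0 0 0 0 0 0;1 0 0 0 0 0 0"
}}

```text
clock: 12.55
eef_pos: [529.3, -268.7, 94.4]
tool_rot: [3.141, -0.0, 1.354]
force: [0.5, -0.3, 0.7]
width: 80.3
gripper_force: 0.0
```

{"api": "move_arm", "payload": {
  "targets": "1 0 0 0 0 0 0;1 0 0 0 0 0 0;1 0 0 0 0 0 0;1 0 0 0 0 0 0;1 0 0 -0.5 0 0 0"
}}

```text
clock: 12.97
eef_pos: [528.5, -268.5, 98.8]
tool_rot: [-3.14, -0.0, 1.354]
force: [-0.6, -0.0, -0.6]
width: 85.1
gripper_force: 0.0
```

{"api": "move_arm", "payload": {
  "targets": "1 0 0 -1.5 0 0 0;1 0 0 -2 0 0 0;1 0 0 -3 0 0 0;1 0 0 -4 0 0 0;1 0 0 -4 0 0 0"
}}

```text
clock: 13.38
eef_pos: [528.5, -268.3, 245.8]
tool_rot: [-3.14, -0.001, 1.354]
force: [0.3, 0.1, -0.3]
width: 85.1
gripper_force: 0.0
```

{"api": "move_arm", "payload": {
  "targets": "1 0 0 -4 0 0 0;1 0 0 -4 0 0 0;1 0 0 -4 0 0 0;-1 0 0 -4 0 0 0;-1 0 0 -4 0 0 0"
}}

```text
clock: 13.8
eef_pos: [528.5, -268.4, 447.2]
tool_rot: [3.141, 0.0, 1.354]
force: [1.4, -0.6, 0.0]
width: 64.2
gripper_force: 0.0
```

{"api": "move_arm", "payload": {
  "targets": "-1 0 0 0 0 0 6.86;-1 0 0 0 0 0 6.86;-1 0 0 0 0 0 6.86;-1 0 0 0 0 0 6.86;-1 0 0 0 0 0 6.86"
}}

```text
clock: 14.22
eef_pos: [528.9, -268.6, 444.9]
tool_rot: [3.141, -0.0, 0.749]
force: [-0.1, 0.3, 0.2]
width: 0.8
gripper_force: 0.0
```

{"api": "move_arm", "payload": {
  "targets": "-1 0 0 0 0 0 6.86;-1 0 0 0 0 0 6.86;-1 0 0 0 0 0 6.86;-1 0 0 0 0 0 6.86;-1 0 0 0 0 0 6.86"
}}

```text
clock: 14.63
eef_pos: [529.0, -268.5, 444.8]
tool_rot: [-3.141, -0.0, 0.151]
force: [0.3, 0.3, 0.1]
width: -0.2
gripper_force: 0.0
```

{"api": "move_arm", "payload": {
  "targets": "-1 0.4 -3.4 0 0 0 0;-1 0.4 -3.4 0 0 0 0;-1 0.4 -3.4 0 0 0 0;-1 0.4 -3.4 0 0 0 0;-1 0.4 -3.4 0 0 0 0"
}}

```text
clock: 15.05
eef_pos: [521.9, -96.0, 444.9]
tool_rot: [3.142, -0.0, 0.157]
force: [0.5, 0.4, -0.0]
width: -0.3
gripper_force: 0.0
```

{"api": "move_arm", "payload": {
  "targets": "-1 0.4 -3.4 0 0 0 0;-1 0.4 -3.4 0 0 0 0;-1 0.4 -3.4 0 0 0 0;-1 0.4 -3.4 0 0 0 0;-1 0.4 -3.4 0 0 0 0"
}}

```text
clock: 15.47
eef_pos: [515.0, 75.0, 445.0]
tool_rot: [3.142, -0.001, 0.157]
force: [1.2, 0.1, 0.2]
width: -0.1
gripper_force: 0.0
```

{"api": "move_arm", "payload": {
  "targets": "-1 0.4 -3.4 0 0 0 0;-1 0.4 -3.4 0 0 0 0;-1 0.4 -3.4 0 0 0 0;-1 0.4 -3.4 0 0 0 0;-1 0.4 -3.4 0 0 0 0"
}}

```text
clock: 15.88
eef_pos: [508.3, 245.9, 445.0]
tool_rot: [-3.142, -0.001, 0.157]
force: [0.7, 0.2, 0.7]
width: 0.2
gripper_force: 0.0
```

{"api": "move_arm", "payload": {
  "targets": "-1 0 0 0 0 0 0;-1 0 0 0 0 0 0;-1 0 0 0 0 0 0"
}}

```text
clock: 16.13
eef_pos: [509.0, 243.6, 444.5]
tool_rot: [3.141, -0.0, 0.156]
force: [0.8, 0.1, -0.2]
width: 0.2
gripper_force: 0.0
```

```bash
python3 - <<'E'
from h import *; from cell import *
s=read_state();goto(s,[507.2,250.1,272],.157)
T=cams.get_image("top");S=cams.get_image("side");pickle.dump((T,S),open("t3.pkl","wb"))
cv2.imwrite("pics/d.png",np.hstack([cv2.resize(T["color"][:,:,::-1],(400,300)),cv2.resize(S["color"][60:360,100:500,::-1],(400,300))]))
E
```

```text
clk 16.13 pos [509.  243.6 444.5] rot [ 3.141 -0.     0.156] F [ 0.8  0.1 -0.2] w 0.2 gf 0.0 q [-0.31  0.35 -0.28  1.35  0.09  1.45 -2.  ]
shift cm [-0.07 -0.69 17.25] turn -0.04
```

View pics/d.png

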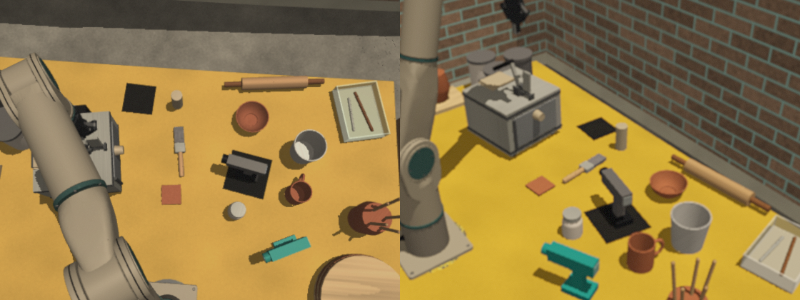

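The thermometer stands upright on its mat (left panel (245,165), right panel (615,200)) and the other things haven't moved. I'll descend beside the catch.

{"api": "move_arm", "payload": {
  "targets": "-1 0 -0.6 3 0 0 0;-1 0 0 3.5 0 0 0;-1 0 0 3.5 0 0 0;-1 0 0 3.5 0 0 0;-1 0 0 2 0 0 0"
}}

```text
clock: 16.65
eef_pos: [506.8, 247.3, 286.2]
tool_rot: [3.139, 0.004, 0.154]
force: [-0.3, -1.5, 0.5]
width: -0.1
gripper_force: 0.0
```

{"api": "move_arm", "payload": {
  "targets": "-1 0 0 1.7 0 0 0;-1 0 0 0 0 0 0;-1 0 0 0 0 0 0"
}}

```text
clock: 16.9
eef_pos: [508.3, 248.8, 272.4]
tool_rot: [3.141, 0.001, 0.155]
force: [0.5, 0.1, 0.7]
width: -0.1
gripper_force: 0.0
```

```bash
python3 - <<'E'
from h import *; from cell import *
s=read_state();goto(s,[507.2,250.1,272],.157)
T=cams.get_image("top");S=cams.get_image("side");pickle.dump((T,S),open("t4.pkl","wb"))
cv2.imwrite("pics/e.png",np.hstack([cv2.resize(T["color"][140:240,40:140,::-1],(400,400),interpolation=3),cv2.resize(S["color"][90:190,170:270,::-1],(400,400),interpolation=3)]))
E
```

```text
clk 16.90 pos [508.3 248.8 272.4] rot [3.141e+00 1.000e-03 1.550e-01] F [0.5 0.1 0.7] w -0.1 gf 0.0 q [-0.32  0.45 -0.27  1.67  0.14  1.04 -2.05]
shift cm [-0.09 -0.14  0.04] turn -0.14
```

View pics/e.png

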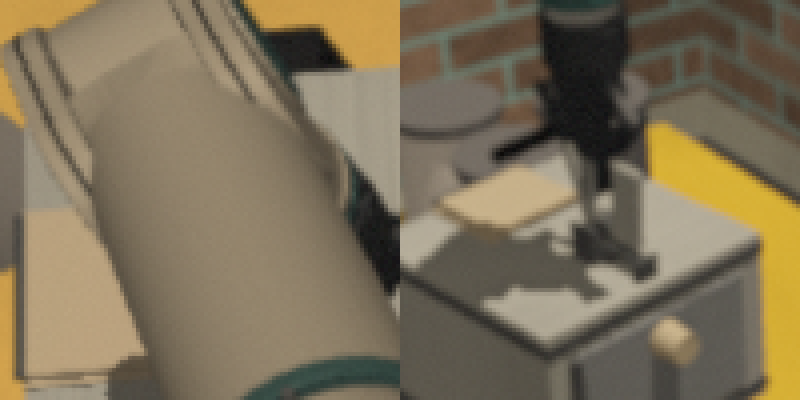

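The right panel shows the shut fingers (603,175) on the robot side of the upright catch (628,200), with no contact. I'll push it over along the arc.

{"api": "move_arm", "payload": {
  "targets": "-1 1.1 0 0 0 0 0;-1 1.1 0 0 0 0 0;-1 1 0 0 0 0 0;-1 1.1 0 0.1 0 0 0;-1 0 0 0 0 0 0"
}}

```text
clock: 17.42
eef_pos: [553.0, 257.1, 272.8]
tool_rot: [-3.141, -0.004, 0.155]
force: [0.4, 0.3, 0.8]
width: 0.2
gripper_force: 0.0
```

{"api": "move_arm", "payload": {
  "targets": "-1 0.8 0 0.3 0 0 0;-1 0.8 0 0.5 0 0 0;-1 0.7 0 0.6 0 0 0;-1 0.6 0 0.7 0 0 0;-1 0 0 0 0 0 0"
}}

```text
clock: 17.83
eef_pos: [579.6, 261.0, 248.3]
tool_rot: [3.141, 0.002, 0.156]
force: [-0.1, 0.4, -1.0]
width: 0.3
gripper_force: 0.0
```

{"api": "move_arm", "payload": {
  "targets": "-1 0.4 0 0.7 0 0 0;-1 0.3 0 0.6 0 0 0;-1 0.2 0 0.4 0 0 0;-1 0 0 0 0 0 0;-1 0 0 0 0 0 0"
}}

```text
clock: 18.25
eef_pos: [587.7, 262.8, 232.9]
tool_rot: [3.141, 0.001, 0.157]
force: [-0.3, 0.2, -0.3]
width: -0.1
gripper_force: 0.0
```

```bash
python3 - <<'E'
from h import *; from cell import *
R=Ro.from_euler('z',1.728).as_matrix();O=np.array([526.4,352.4,0])
s=read_state();goto(s,R@[-98,-47,226]+O,.157);print(R.T@(s["eef_pos"]-O))
E
```

```text
clk 18.25 pos [587.7 262.8 232.9] rot [3.141e+00 1.000e-03 1.570e-01] F [-0.3  0.2 -0.3] w -0.1 gf 0.0 q [-0.32  0.61 -0.25  1.5   0.16  1.06 -2.02]
shift cm [ 0.05 -0.01  0.69] turn -0.02
[-98.07691538 -46.54393264 232.87850958]
```

Now the last few mm down, in small steps, watching the force.

{"api": "move_arm", "payload": {
  "targets": "-1 0.1 0 0.3 0 0 0;-1 0 0 0.2 0 0 0;-1 0 0 0 0 0 0;-1 0 0 0 0 0 0"
}}

```text
clock: 18.58
eef_pos: [588.9, 263.0, 228.4]
tool_rot: [3.141, 0.0, 0.157]
force: [-0.2, -0.6, 0.2]
width: 0.1
gripper_force: 0.0
```

{"api": "move_arm", "payload": {
  "targets": "-1 0 0 0.1 0 0 0;-1 0 0 0 0 0 0;-1 0 0 0 0 0 0"
}}

```text
clock: 18.83
eef_pos: [589.0, 263.1, 227.5]
tool_rot: [-3.142, -0.0, 0.157]
force: [-0.1, -0.2, 0.2]
width: 0.4
gripper_force: 0.1
```

{"api": "move_arm", "payload": {
  "targets": "-1 0 0 0.1 0 0 0;-1 0 0 0 0 0 0;-1 0 0 0 0 0 0"
}}

```text
clock: 19.08
eef_pos: [589.0, 263.1, 226.4]
tool_rot: [-3.142, -0.0, 0.157]
force: [0.5, 0.0, 0.1]
width: 0.0
gripper_force: 0.1
```

{"api": "move_arm", "payload": {
  "targets": "-1 0 0 0.1 0 0 0;-1 0 0 0 0 0 0;-1 0 0 0 0 0 0"
}}

```text
clock: 19.33
eef_pos: [589.0, 263.0, 225.3]
tool_rot: [3.142, 0.0, 0.157]
force: [-0.2, 0.1, 0.0]
width: -0.0
gripper_force: 0.1
```

{"api": "move_arm", "payload": {
  "targets": "-1 0 0 0.1 0 0 0;-1 0 0 0 0 0 0;-1 0 0 0 0 0 0"
}}

```text
clock: 19.58
eef_pos: [588.9, 263.0, 224.3]
tool_rot: [3.142, 0.0, 0.157]
force: [-0.4, 0.1, -0.1]
width: -0.0
gripper_force: 0.0
```

```bash
python3 - <<'E'
from h import *; from cell import *
s=read_state();goto(s,s["eef_pos"])
T=cams.get_image("top");S=cams.get_image("side");pickle.dump((T,S),open("t5.pkl","wb"))
cv2.imwrite("pics/f.png",np.hstack([cv2.resize(T["color"][140:240,40:140,::-1],(400,400),interpolation=3),cv2.resize(S["color"][100:170,190:260,::-1],(400,400),interpolation=3)]))
E
```

```text
clk 19.58 pos [588.9 263.  224.3] rot [3.142 0.    0.157] F [-0.4  0.1 -0.1] w -0.0 gf 0.0 q [-0.32  0.62 -0.25  1.51  0.17  1.04 -2.02]
shift cm [0. 0. 0.] turn None
```

{"api": "move_arm", "payload": {
  "targets": "-1 0 0 0.1 0 0 0;-1 0 0 0 0 0 0;-1 0 0 0 0 0 0"
}}

```text
clock: 19.93
eef_pos: [589.0, 263.1, 223.4]
tool_rot: [3.142, 0.0, 0.157]
force: [0.6, -0.2, 1.0]
width: 0.0
gripper_force: 0.0
```

{"api": "move_arm", "payload": {
  "targets": "-1 0 0 0.1 0 0 0;-1 0 0 0 0 0 0;-1 0 0 0 0 0 0"
}}

```text
clock: 20.18
eef_pos: [589.0, 263.1, 222.4]
tool_rot: [-3.142, 0.0, 0.157]
force: [0.1, -2.0, -0.3]
width: 0.1
gripper_force: 0.1
```

{"api": "move_arm", "payload": {
  "targets": "-1 0 0 0.1 0 0 0;-1 0 0 0 0 0 0;-1 0 0 0 0 0 0"
}}

```text
clock: 20.43
eef_pos: [588.9, 263.0, 221.3]
tool_rot: [3.142, 0.0, 0.157]
force: [0.4, 0.1, -0.2]
width: -0.3
gripper_force: 0.1
```

View pics/f.png

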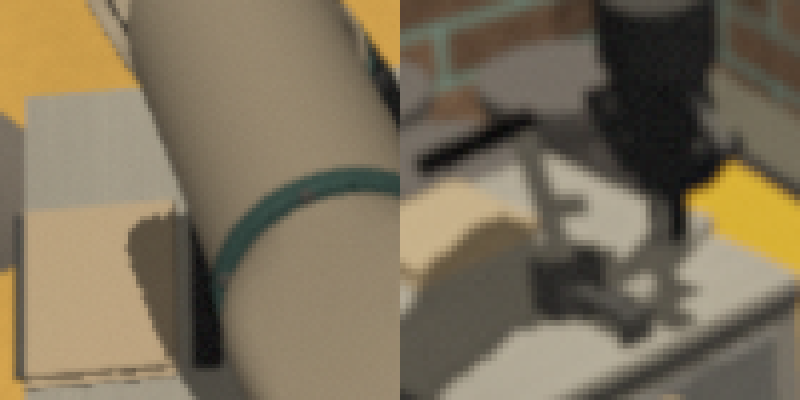

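```bash
python3 - <<'E'
from h import *
T,S=pickle.load(open("t5.pkl","rb"))
R=Ro.from_euler('z',1.728).as_matrix();O=np.array([526.4,352.4,0])
pr=lambda p:np.round((proj(S,R@np.array(p,float)+O)[0]-[190,100])*5.714+[402.5,2.5]).astype(int)
for q in(.05,.8,1.1,1.3,1.45):
    print(q,[pr((x,1-r*np.sin(q),215+r*np.cos(q))).tolist() for x,r in((-110,0),(-74,0),(-74,85),(-110,85))])
print("tcp",pr((-98,-47,224)),"barend",pr((-16,78,319)),pr((-16,0,319)),"levpiv",pr((-50,1,225)))
E
```

```text
0.05 [[630, 323], [593, 304], [588, 182], [626, 200]]
0.8 [[630, 323], [593, 304], [658, 188], [696, 206]]
1.1 [[630, 323], [593, 304], [677, 208], [715, 226]]
1.3 [[630, 323], [593, 304], [685, 227], [723, 245]]
1.45 [[630, 323], [593, 304], [689, 242], [727, 260]]
tcp [673 276] barend [424 171] [521 128] levpiv [567 278]
```

```bash
python3 - <<'E'
from h import *; from cell import *
S=cams.get_image("side");pickle.dump(S,open("t6.pkl","wb"))
g=cv2.cvtColor(S["color"],cv2.COLOR_RGB2GRAY)
print("     "+" ".join("%3d"%u for u in range(222,252)))
for v in range(128,162):print(v,"|"," ".join("%3d"%x for x in g[v,222:252]))
E
```

```text
222 223 224 225 226 227 228 229 230 231 232 233 234 235 236 237 238 239 240 241 242 243 244 245 246 247 248 249 250 251
128 |  71  65  69  68  66  51  35  23  21  23  23  22  26  27  26  24  24  24  23  25  30  26  23  27  43  74 102 100  83  73
129 | 102  83  72  69  66  55  41  28  23  26  23  25  21  22  22  19  25  22  23  25  21  24  20  29  65 118 147 146 126 101
130 | 144 123 103  84  73  63  51  36  36  31  24  27  24  24  20  22  21  23  20  24  22  16  25  59 106 147 169 169 161 146
131 | 166 158 145 125 103  85  68  59  49  37  26  21  23  23  23  21  23  27  22  20  22  23  49  98 144 166 176 177 175 168
132 | 172 172 168 159 144 126 109  92  75  50  31  22  24  23  23  24  24  23  19  23  29  51  90 136 164 175 177 176 176 176
133 | 162 171 174 172 167 159 151 134 113  87  57  37  28  27  24  27  18  24  31  51  80 108 136 161 173 176 177 175 177 176
134 | 145 166 174 172 172 172 169 162 151 135 106  73  44  34  26  24  21  34  70 108 135 155 166 173 175 176 176 176 175 175
135 | 127 159 172 172 172 172 172 172 170 164 147 102  58  51  44  29  23  46 104 151 167 174 176 
[... 2603 characters left out ...]
98 108  96  88  87  94 109 127 149 149 134 122 111  99  85  74  64  62
157 | 159 151 132 113  96  80  64  53  53  52  56  75 118 140 132 119 115 120 132 134 133 122 109  98  86  71  63  59  64  75
158 | 172 169 161 151 131 110  77  54  51  56  66  97 136 161 160 152 143 134 130 121 110  99  87  73  65  59  57  64  77  91
159 | 173 172 172 168 161 145 104  64  65  87 112 135 157 164 161 149 136 122 111 100  88  75  66  58  60  65  80  91  99 105
160 | 171 171 172 173 171 162 134 110 114 134 151 158 159 151 136 124 112  99  88  74  64  61  62  67  75  86 101 115 114 109
161 | 170 171 171 171 174 170 161 157 156 159 159 151 139 125 108  98  85  75  65  59  59  70  76  88  98 106 114 111 106 100
```

{"api": "move_arm", "payload": {
  "targets": "-1 0 0 -2 0 0 0;-1 0 0 -4 0 0 0;-1 0 0 -4 0 0 0;-1 0 0 -4 0 0 0;-1 0 0 -4 0 0 0"
}}

```text
clock: 20.9
eef_pos: [588.5, 262.9, 403.4]
tool_rot: [-3.142, 0.0, 0.157]
force: [1.2, 0.6, -0.6]
width: 0.0
gripper_force: 0.0
```

{"api": "move_arm", "payload": {
  "targets": "-1 0 3.8 0 0 0 0;-1 0 3.8 0 0 0 0;-1 0 3.8 0 0 0 0;-1 0 3.8 0 0 0 0;-1 0 3.8 0 0 0 0"
}}

```text
clock: 21.32
eef_pos: [618.5, 73.7, 401.6]
tool_rot: [3.141, -0.0, 0.157]
force: [0.7, -0.1, 0.2]
width: -0.4
gripper_force: 0.0
```

{"api": "move_arm", "payload": {
  "targets": "1 0 3.8 0 0 0 0;1 0 3.8 0 0 0 0;1 0 0 0 0 0 0;1 0 0 0 0 0 0"
}}

```text
clock: 21.65
eef_pos: [630.5, -3.4, 401.0]
tool_rot: [3.14, 0.001, 0.151]
force: [0.2, 1.2, 0.4]
width: 48.3
gripper_force: 0.0
```

```bash
python3 - <<'E'
from h import *; from cell import *
s=read_state();goto(s,s["eef_pos"])
T=cams.get_image("top");S=cams.get_image("side");pickle.dump((T,S),open("t7.pkl","wb"))
R=Ro.from_euler('z',1.728).as_matrix();O=np.array([526.4,352.4,0])
q=1.45
for n,im in(("T",T),("S",S)):
  for q in(0.05,1.0,1.2,1.45):
    print(n,q,[np.round(proj(im,R@np.array([x,1-r*np.sin(q),215+r*np.cos(q)])+O)[0]).astype(int).tolist() for x,r in((-110,0),(-74,0),(-74,85),(-110,85))])
g=cv2.cvtColor(T["color"],cv2.COLOR_RGB2GRAY)
print("     "+" ".join("%3d"%u for u in range(115,152)))
for v in range(176,216):print(v,"|"," ".join("%3d"%x for x in g[v,115:152]))
E
```

```text
clk 21.65 pos [630.5  -3.4 401. ] rot [3.14e+00 1.00e-03 1.51e-01] F [0.2 1.2 0.4] w 48.3 gf 0.0 q [ 0.08  0.48 -0.22  1.26  0.1   1.42 -1.54]
shift cm [0. 0. 0.] turn None
T 0.05 [[145, 205], [130, 207], [121, 196], [137, 194]]
T 1.0 [[145, 205], [130, 207], [125, 173], [140, 171]]
T 1.2 [[145, 205], [130, 207], [126, 171], [141, 170]]
T 1.45 [[145, 205], [130, 207], [128, 172], [143, 171]]
S 0.05 [[230, 156], [223, 153], [222, 131], [229, 135]]
S 1.0 [[230, 156], [223, 153], [237, 135], [244, 138]]
S 1.2 [[230, 156], [223, 153], [239, 138], [245, 141]]
S 1.45 [[230, 156], [223, 153], [240, 142], [247, 145]]
     115 116 117 118 119 120 121 122 123 124 125 126 127 128 129 130 131 132 133 134 135 136 137 138 139 140 141 142 143 144 145 146 147 148 149 150 151
176 | 162 161 162 161 166 162 161 161 162 163 155 148 150 149 149 150 150 152 149 150 151 150 150 149 150 143 128 157 162 160 160 161 161 160 160 162 162
177 | 161 161 163 163 165 163 161 161 164 163 157 148 148 150 150 149 150 152 151 150 150 151 149 150 149 143 123 157 161 159 161 162 161 160 160 164 161
178 | 161 162 161 164 
[... 5129 characters left out ...]
 117 123 129 155 159 157 156 155 157 161 162 159 159 153 127 121 122 121 131 159 161
212 |  69  68  68  68  65  64  56  57  55  47  46  51  56  71 102 134 151 155 156 160 162 162 159 160 159 162 162 160 162 158 155 158 162 159 160 164 161
213 |  51  47  47  42  41  39  39  41  40  36  39  49  68 109 143 154 158 157 160 161 160 163 160 159 159 163 163 161 161 159 159 161 167 164 161 163 160
214 |  36  36  37  37  34  35  36  36  36  41  36  49  83 132 158 158 158 159 159 161 161 162 160 158 159 162 163 161 159 159 158 163 166 165 163 163 160
215 |  43  37  39  41  41  50  52  48  50  51  61  80 118 145 160 157 158 158 160 159 160 162 159 160 159 163 164 161 159 157 160 160 166 162 161 165 161
```

```bash
python3 - <<'E'
from h import *
T,S=pickle.load(open("t7.pkl","rb"))
R=Ro.from_euler('z',1.728).as_matrix();O=np.array([526.4,352.4,0])
for n,im in(("T",T),("S",S)):
  for q in(1.0,1.2,1.3,1.45):
    c,s=np.cos(q),np.sin(q)
    print(n,q,[np.round(proj(im,R@np.array([x,1-r*s+4*c,215+r*c+4*s])+O)[0],1).tolist() for x,r in((-110,20),(-74,20),(-74,85),(-110,85))])
g=cv2.cvtColor(T["color"],cv2.COLOR_RGB2GRAY)
print("     "+" ".join("%3d"%u for u in range(120,148)))
for v in range(162,178):print(v,"|"," ".join("%3d"%x for x in g[v,120:148]))
g=cv2.cvtColor(S["color"],cv2.COLOR_RGB2GRAY)
print("     "+" ".join("%3d"%u for u in range(218,252)))
for v in range(132,158):print(v,"|"," ".join("%3d"%x for x in g[v,218:252]))
E
```

```text
T 1.0 [[143.9, 198.0], [128.7, 199.3], [124.2, 173.0], [139.6, 171.7]]
T 1.2 [[144.2, 197.3], [129.1, 198.6], [125.7, 171.5], [140.9, 170.3]]
T 1.3 [[144.3, 197.1], [129.2, 198.4], [126.5, 171.3], [141.7, 170.1]]
T 1.45 [[144.6, 196.9], [129.5, 198.2], [127.8, 171.7], [142.8, 170.4]]
S 1.0 [[232.6, 151.1], [226.0, 147.8], [236.6, 134.0], [243.2, 137.2]]
S 1.2 [[233.2, 151.6], [226.6, 148.4], [238.5, 136.8], [245.1, 139.9]]
S 1.3 [[233.5, 152.0], [226.8, 148.7], [239.2, 138.4], [245.9, 141.6]]
S 1.45 [[233.7, 152.5], [227.1, 149.2], [240.0, 141.1], [246.6, 144.2]]
     120 121 122 123 124 125 126 127 128 129 130 131 132 133 134 135 136 137 138 139 140 141 142 143 144 145 146 147
162 | 162 160 160 162 163 163 163 164 160 158 157 160 161 163 162 161 161 162 165 163 161 160 161 159 157 160 159 160
163 | 164 162 160 161 164 162 164 166 161 157 158 161 162 162 162 162 159 162 163 163 160 159 159 159 156 162 160 157
164 | 162 160 160 162 163 163 163 165 161 158 157 159 160 162 162 163 159 162 164 164 159 159 161 159 156 161 161 158
165 | 162 159 161 162 163 163 164 166 163 158 159 160 160 1
[... 4607 characters left out ...]
  51  51  50  49  52  61  71  76  81  82  80  81  89  92  89  86  87  99 114 133 156 170 173 174 174 173 173 172 169 163 151 140 126
154 |  48  53  55  48  44  50  55  60  64  70  76  85  84  81  75  71  88 114 134 152 164 171 174 174 174 174 172 169 164 152 141 126 113 100
155 |  67  80  87  78  69  68  70  71  68  65  69  76  75  70  60  70 113 151 164 170 173 174 174 174 172 169 161 150 139 126 114 100  86  75
156 | 118 129 134 130 120 111  94  84  77  69  64  63  62  54  55  78 128 165 175 175 175 175 172 169 162 151 136 124 112  98  87  74  68  65
157 | 159 161 164 162 160 153 133 117  97  81  64  54  55  53  54  79 129 166 175 174 172 169 162 151 140 124 110  98  86  72  63  60  65  77
```

```bash
python3 - <<'E'
from h import *
T,S=pickle.load(open("t7.pkl","rb"))
R=Ro.from_euler('z',1.728).as_matrix();O=np.array([526.4,352.4,0])
for a,b in(((140.7,169.2),(245,139)),((124.6,169.9),(237.7,136)),((145.5,204.8),(232,154))):
    (o1,d1),(o2,d2)=ray(T,*a),ray(S,*b)
    A=np.stack([d1,-d2],1);t=np.linalg.lstsq(A,o2-o1,rcond=None)[0]
    p,q=o1+t[0]*d1,o2+t[1]*d2;print(np.round(R.T@((p+q)/2-O),1),"gap",np.round(np.linalg.norm(p-q),1))
E
```

```text
[-109.9  -77.5  253.3] gap 1.7
[-70.9 -78.6 251.6] gap 4.2
[-114.1   -1.2  223.3] gap 7.7
```

The flipped catch triangulates to a tip height of about 252 mm, so it is at q ≈ 1.17 and not fully over. I'll go back and press near its tip until the stop shows in the force.

{"api": "move_arm", "payload": {
  "targets": "-1 0.3 -3.6 0 0 0 0;-1 0.3 -3.6 0 0 0 0;-1 0.3 -3.6 0 0 0 0;-1 0.3 -3.6 0 0 0 0;-1 0.3 -3.6 0 0 0 0"
}}

```text
clock: 22.17
eef_pos: [615.9, 184.5, 401.7]
tool_rot: [-3.141, -0.0, 0.16]
force: [0.4, 0.2, -0.3]
width: 4.1
gripper_force: 0.0
```

{"api": "move_arm", "payload": {
  "targets": "-1 0.4 -3.6 0 0 0 0;-1 0.4 -3.6 0 0 0 0;-1 0.2 -2.1 0 0 0 0;-1 0 0 0 0 0 0;-1 0 0 0 0 0 0"
}}

```text
clock: 22.58
eef_pos: [610.9, 277.6, 401.1]
tool_rot: [-3.141, 0.001, 0.163]
force: [-0.1, -1.2, -0.2]
width: 0.3
gripper_force: 0.0
```

```bash
python3 - <<'E'
from h import *; from cell import *
R=Ro.from_euler('z',1.728).as_matrix();O=np.array([526.4,352.4,0])
s=read_state();goto(s,R@[-95,-72,270]+O,.157);print(R.T@(s["eef_pos"]-O))
E
```

```text
clk 22.58 pos [610.9 277.6 401.1] rot [-3.141e+00  1.000e-03  1.630e-01] F [-0.1 -1.2 -0.2] w 0.3 gf 0.0 q [-0.34  0.56 -0.26  1.13  0.13  1.48 -1.98]
shift cm [ 0.04  0.8  13.1 ] turn 0.34
[-87.10758524 -71.70808446 401.05246526]
```

{"api": "move_arm", "payload": {
  "targets": "-1 0 0.4 3 0 0 0;-1 0 0 4 0 0 0;-1 0 0 4 0 0 0;-1 0 0 2 0 0 0;-1 0 0 1.2 0 0 0"
}}

```text
clock: 23.0
eef_pos: [611.5, 267.5, 255.8]
tool_rot: [3.139, 0.006, 0.156]
force: [0.1, -0.0, -0.0]
width: 0.3
gripper_force: 0.0
```

{"api": "move_arm", "payload": {
  "targets": "-1 0 0 0.7 0 0 0;-1 0 0 0.6 0 0 0;-1 0 0 0.5 0 0 0;-1 0 0 0 0 0 0;-1 0 0 0 0 0 0"
}}

```text
clock: 23.42
eef_pos: [613.7, 270.0, 242.2]
tool_rot: [-3.141, -0.001, 0.156]
force: [0.8, -0.2, 0.0]
width: 0.5
gripper_force: 0.0
```

{"api": "move_arm", "payload": {
  "targets": "-1 0 0 0.4 0 0 0;-1 0 0 0.3 0 0 0;-1 0 0 0 0 0 0"
}}

```text
clock: 23.67
eef_pos: [613.0, 269.8, 234.1]
tool_rot: [3.141, 0.0, 0.157]
force: [0.4, -0.6, 0.2]
width: -0.1
gripper_force: 0.0
```

{"api": "move_arm", "payload": {
  "targets": "-1 0 0 0.2 0 0 0;-1 0 0 0.2 0 0 0;-1 0 0 0 0 0 0;-1 0 0 0 0 0 0"
}}

```text
clock: 24.0
eef_pos: [613.2, 269.9, 230.3]
tool_rot: [3.142, 0.0, 0.157]
force: [-0.5, -0.5, 0.1]
width: 0.3
gripper_force: 0.0
```

```bash
python3 - <<'E'
from h import *; from cell import *
R=Ro.from_euler('z',1.728).as_matrix();O=np.array([526.4,352.4,0])
s=read_state();goto(s,R@[-95,-72,220]+O,.157);print(R.T@(s["eef_pos"]-O))
S=cams.get_image("side")
g=cv2.cvtColor(S["color"],cv2.COLOR_RGB2GRAY)
print("tcp px",proj(S,s["eef_pos"]),proj(S,s["eef_pos"]+[0,0,20]))
print("     "+" ".join("%3d"%u for u in range(228,252)))
for v in range(128,152):print(v,"|"," ".join("%3d"%x for x in g[v,228:252]))
E
```

```text
clk 24.00 pos [613.2 269.9 230.3] rot [3.142 0.    0.157] F [-0.5 -0.5  0.1] w 0.3 gf 0.0 q [-0.32  0.65 -0.24  1.42  0.17  1.09 -2.01]
shift cm [-0.08 -0.01  1.03] turn -0.02
[-95.0547632  -72.82970571 230.34743202]
tcp px [[241.85843817 143.6304963 ]] [[241.56199226 138.81926367]]
     228 229 230 231 232 233 234 235 236 237 238 239 240 241 242 243 244 245 246 247 248 249 250 251
128 |  68  65  66  92 138 165 176 166 136  81  37  22  25  20  29  24  24  48  79 101 105  96  80  75
129 |  67  65  67  89 137 167 177 174 155 114  65  36  26  26  19  24  56  97 133 153 156 145 124 100
130 |  67  66  63  84 132 167 176 176 168 132  84  54  46  31  24  32  83 133 164 174 175 170 160 146
131 |  73  66  64  78 129 165 177 176 168 136  90  67  64  38  21  37  88 144 171 178 178 176 174 170
132 | 109  90  73  77 125 166 177 176 168 136  89  69  67  48  24  31  83 140 169 176 177 177 176 177
133 | 151 134 109  95 125 165 176 177 167 135  89  66  69  50  26  30  77 135 168 177 175 174 176 177
134 | 169 162 150 131 141 168 178 177 168 139  96  69  67  52  26  29  74 134 168 177 176 176 175 175
1
[... 1032 characters left out ...]
 115 125 145 151 154 162 167 161 148 128 124 148 166 173 173 172 171 172 171 172 172 172
146 | 137 149 151 155 162 165 165 166 165 155 135 121 138 164 172 173 172 172 173 172 173 172 171 171
147 | 158 164 165 165 166 166 166 164 157 139 115 106 133 165 174 174 174 174 172 172 173 172 171 171
148 | 165 167 167 166 166 166 163 156 140 120 100  93 120 158 173 175 175 174 173 172 171 171 171 171
149 | 157 164 166 167 167 164 156 137 118 102  90  86 102 136 159 167 171 174 173 171 171 171 171 171
150 | 132 147 157 163 164 158 141 119 102  91  86  84  88 103 122 141 159 171 172 172 171 172 171 171
151 |  98 112 126 144 150 143 121 104  89  87  85  83  82  83  91 103 132 155 164 170 172 172 171 168
```

The visible finger ends sit about 20 mm above the nominal TCP, so the plate is only now being touched. I'll keep going down until the force rises.

{"api": "move_arm", "payload": {
  "targets": "-1 0 0 0.3 0 0 0;-1 0 0 0.3 0 0 0;-1 0 0 0.2 0 0 0;-1 0 0 0 0 0 0"
}}

```text
clock: 24.38
eef_pos: [612.8, 269.7, 221.7]
tool_rot: [3.141, 0.001, 0.157]
force: [-0.1, -0.5, -0.0]
width: -0.2
gripper_force: 0.0
```

{"api": "move_arm", "payload": {
  "targets": "-1 0 0 0.3 0 0 0;-1 0 0 0.2 0 0 0;-1 0 0 0 0 0 0"
}}

```text
clock: 24.63
eef_pos: [612.9, 269.8, 216.8]
tool_rot: [3.141, 0.001, 0.157]
force: [-0.1, -0.2, 0.6]
width: 0.1
gripper_force: 0.0
```

{"api": "move_arm", "payload": {
  "targets": "-1 0 0 0.2 0 0 0;-1 0 0 0.1 0 0 0;-1 0 0 0 0 0 0"
}}

```text
clock: 24.88
eef_pos: [613.1, 269.9, 214.2]
tool_rot: [3.142, 0.0, 0.157]
force: [-0.1, 0.0, -0.3]
width: -0.3
gripper_force: 0.0
```

{"api": "move_arm", "payload": {
  "targets": "-1 0 0 0.1 0 0 0;-1 0 0 0.1 0 0 0;-1 0 0 0 0 0 0"
}}

```text
clock: 25.13
eef_pos: [613.2, 269.9, 212.3]
tool_rot: [3.142, 0.0, 0.157]
force: [0.1, 0.5, 1.2]
width: -0.2
gripper_force: 0.1
```

```bash
python3 - <<'E'
from h import *; from cell import *
s=read_state();goto(s,s["eef_pos"])
E
```

```text
clk 25.13 pos [613.2 269.9 212.3] rot [3.142 0.    0.157] F [0.1 0.5 1.2] w -0.2 gf 0.1 q [-0.32  0.66 -0.24  1.45  0.17  1.05 -2.01]
shift cm [0. 0. 0.] turn None
```

{"api": "move_arm", "payload": {
  "targets": "-1 0 0 0.1 0 0 0;-1 0 0 0.1 0 0 0;-1 0 0 0 0 0 0"
}}

```text
clock: 25.38
eef_pos: [613.2, 269.9, 210.2]
tool_rot: [3.142, 0.0, 0.157]
force: [-0.2, -0.6, 0.6]
width: 0.2
gripper_force: 0.1
```

{"api": "move_arm", "payload": {
  "targets": "-1 0 0 0.1 0 0 0;-1 0 0 0.1 0 0 0;-1 0 0 0 0 0 0"
}}

```text
clock: 25.63
eef_pos: [613.1, 269.9, 208.2]
tool_rot: [3.142, 0.0, 0.157]
force: [-0.2, 0.4, -0.0]
width: -0.4
gripper_force: 0.1
```

{"api": "move_arm", "payload": {
  "targets": "-1 0 0 0.1 0 0 0;-1 0 0 0 0 0 0;-1 0 0 0 0 0 0"
}}

```text
clock: 25.88
eef_pos: [613.1, 269.9, 207.3]
tool_rot: [3.142, 0.0, 0.157]
force: [0.5, 0.3, 0.9]
width: 0.2
gripper_force: 0.0
```

```bash
python3 - <<'E'
from h import *; from cell import *
s=read_state();goto(s,s["eef_pos"])
S=cams.get_image("side")
g=cv2.cvtColor(S["color"],cv2.COLOR_RGB2GRAY)
print("     "+" ".join("%3d"%u for u in range(232,252)))
for v in range(132,150):print(v,"|"," ".join("%3d"%x for x in g[v,232:252]))
E
```

```text
clk 25.88 pos [613.1 269.9 207.3] rot [3.142 0.    0.157] F [0.5 0.3 0.9] w 0.2 gf 0.0 q [-0.32  0.67 -0.24  1.45  0.17  1.04 -2.01]
shift cm [0. 0. 0.] turn None
     232 233 234 235 236 237 238 239 240 241 242 243 244 245 246 247 248 249 250 251
132 | 116 152 161 149 107  50  19  17  21  23  22  25  20  21  22  23  29  66 121 158
133 | 123 165 176 169 138  82  33  18  22  25  23  23  20  22  34  49  65 104 146 171
134 | 140 169 178 175 157 114  60  26  27  24  23  23  28  47  82 108 124 141 163 175
135 | 161 173 178 178 169 140  87  44  30  28  24  23  47  89 132 157 163 167 172 176
136 | 171 173 177 177 172 148  98  57  52  43  28  29  67 121 160 175 175 176 176 176
137 | 172 173 174 175 172 152 104  62  64  53  31  28  73 133 168 176 177 175 175 175
138 | 172 172 171 172 172 158 111  64  69  58  33  28  64 129 166 177 176 177 176 174
139 | 170 172 173 173 174 161 115  65  68  60  36  23  60 124 166 176 176 175 175 175
140 | 160 171 175 173 174 162 115  69  71  63  39  23  58 123 167 176 175 175 175 175
141 | 138 167 174 175 174 160 116  74  73  64  38  21  58 123 167 178 177 175 175 175
142 | 121 154 165 164 160 142 103  74  73  65  40  31  70 129 167 177 177 176 177 175
143 |  99 121 130 130 126 111  86  72  72  67  51  52  87 129 160 170 173 175 174 176
144 |  86  92  93  92  88  86  80  74  77  76  72  75  88 113 138 159 168 173 173 174
145 |  82  82  82  84  86  87  85  80  80  83  81  82  88 111 137 159 170 172 173 171
146 |  84  86  87  95 111 118 110  94  84  84  84  92 111 139 160 169 173 171 172 171
147 | 118 119 117 130 149 155 147 119  92  84  95 119 145 163 172 172 173 172 171 170
148 | 157 156 158 159 167 168 159 132 100  88 109 142 164 174 174 174 172 172 170 170
149 | 171 170 171 169 165 158 146 123 102  88 100 133 158 167 172 173 171 172 170 171
```

{"api": "move_arm", "payload": {
  "targets": "-1 0 0 0.1 0 0 0;-1 0 0 0 0 0 0;-1 0 0 0 0 0 0"
}}

```text
clock: 26.18
eef_pos: [613.2, 270.0, 206.6]
tool_rot: [-3.142, -0.0, 0.157]
force: [-0.5, -0.4, 2.1]
width: 0.0
gripper_force: 0.8
```

{"api": "move_arm", "payload": {
  "targets": "-1 0 0 0.1 0 0 0;-1 0 0 0 0 0 0;-1 0 0 0 0 0 0"
}}

```text
clock: 26.43
eef_pos: [613.3, 270.0, 206.3]
tool_rot: [-3.141, -0.001, 0.157]
force: [-1.7, -1.3, 6.3]
width: 0.2
gripper_force: 2.9
```

{"api": "move_arm", "payload": {
  "targets": "-1 0 0 0.1 0 0 0;-1 0 0 0 0 0 0;-1 0 0 0 0 0 0"
}}

```text
clock: 26.68
eef_pos: [613.4, 270.0, 206.1]
tool_rot: [-3.141, -0.001, 0.156]
force: [-2.7, -1.4, 9.5]
width: 0.3
gripper_force: 4.8
```

The stop is reached: the force rises to 9.5 N with the tip seated. Next I'll rise and go over the lever bar with the gripper open.

{"api": "move_arm", "payload": {
  "targets": "-1 0 0 -1 0 0 0;-1 0 0 -3 0 0 0;-1 0 0 -4 0 0 0;-1 0 0 -4 0 0 0;1 0 0 -4 0 0 0"
}}

```text
clock: 27.1
eef_pos: [612.9, 269.8, 366.3]
tool_rot: [-3.142, 0.0, 0.157]
force: [1.1, 0.1, 0.3]
width: 11.0
gripper_force: 0.0
```

{"api": "move_arm", "payload": {
  "targets": "1 0 0 -4 0 0 0;1 -2.9 -2 0 0 0 0;1 -2.9 -2 0 0 0 0;1 -2.9 -2 0 0 0 0;1 -2.9 -1.9 0 0 0 0"
}}

```text
clock: 27.52
eef_pos: [484.7, 330.6, 404.7]
tool_rot: [-3.141, -0.0, 0.157]
force: [0.6, 0.8, -0.4]
width: 72.3
gripper_force: 0.0
```

{"api": "move_arm", "payload": {
  "targets": "1 0 0 0 0 0 0;1 0 0 0 0 0 0;1 0 0 0 0 0 0;1 0 0 0 0 0 0"
}}

```text
clock: 27.85
eef_pos: [487.6, 328.9, 404.3]
tool_rot: [3.141, -0.0, 0.155]
force: [0.3, 0.4, 0.1]
width: 85.6
gripper_force: 0.0
```

```bash
python3 - <<'E'
from h import *; from cell import *
R=Ro.from_euler('z',1.728).as_matrix();O=np.array([526.4,352.4,0])
s=read_state();goto(s,R@[-15.7,43,274]+O,.157);print(R.T@(s["eef_pos"]-O))
S=cams.get_image("side");pickle.dump(S,open("t8.pkl","wb"))
q=1.45;c,n=np.cos(q),np.sin(q)
print([np.round(proj(S,R@np.array([x,1-85*n+4*c,215+85*c+4*n])+O)[0],1) for x in(-110,-74)])
g=cv2.cvtColor(S["color"],cv2.COLOR_RGB2GRAY)
for v in range(138,150):print(v,"|"," ".join("%3d"%x for x in g[v,236:252]))
E
```

```text
clk 27.85 pos [487.6 328.9 404.3] rot [ 3.141 -0.     0.155] F [0.3 0.4 0.1] w 85.6 gf 0.0 q [-0.46  0.4  -0.28  1.38  0.11  1.38 -2.16]
shift cm [-0.1  -0.15 13.03] turn -0.14
[-17.13364794  42.03719187 404.25618309]
[array([246.6, 144.2]), array([240. , 141.1])]
138 | 172 173 174 176 176 175 174 174 174 173 175 174 174 174 174 175
139 | 172 171 173 173 173 174 175 175 175 174 174 174 175 174 175 174
140 | 173 172 172 170 171 171 174 175 175 175 175 175 174 175 175 173
141 | 171 171 170 169 169 169 172 172 174 175 175 176 175 174 174 174
142 | 170 170 169 168 168 169 169 171 171 172 173 176 176 175 176 174
143 | 168 169 168 169 168 169 169 169 168 165 164 169 172 174 175 175
144 | 169 169 169 169 170 169 169 166 159 147 145 159 169 171 171 174
145 | 169 168 171 169 170 168 164 157 145 133 138 158 169 171 171 171
146 | 169 169 170 168 167 159 146 137 136 143 153 166 171 171 171 170
147 | 169 169 168 164 157 143 128 133 149 162 169 172 172 172 171 170
148 | 170 168 162 148 131 119 117 139 157 169 173 173 171 171 170 169
149 | 167 159 147 126 108  97  99 117 137 159 170 171 171 170 170 170
```

The catch tip is now at (246,144) in the side view, which matches fully over. I'll descend on the lever bar and grip it.

{"api": "move_arm", "payload": {
  "targets": "1 0 -0.1 3 0 0 0;1 0 0 3 0 0 0;1 0 0 3 0 0 0;1 0 0 2 0 0 0;1 0 0 1 0 0 0"
}}

```text
clock: 28.32
eef_pos: [485.9, 328.8, 280.9]
tool_rot: [3.139, 0.005, 0.155]
force: [-0.4, -1.1, 0.1]
width: 85.3
gripper_force: 0.0
```

{"api": "move_arm", "payload": {
  "targets": "1 0 0 1 0 0 0;1 0 0 0 0 0 0;1 0 0 0 0 0 0;1 0 0 0 0 0 0"
}}

```text
clock: 28.65
eef_pos: [487.1, 331.5, 275.8]
tool_rot: [-3.14, -0.002, 0.156]
force: [0.5, 0.1, 0.8]
width: 85.4
gripper_force: 0.0
```

{"api": "move_arm", "payload": {
  "targets": "0.2 0 0 0 0 0 0;-0.2 0 0 0 0 0 0;-0.4 0 0 0 0 0 0;-0.4 0 0 0 0 0 0;-0.4 0 0 0 0 0 0"
}}

```text
clock: 29.07
eef_pos: [486.2, 331.0, 274.7]
tool_rot: [-3.141, -0.0, 0.157]
force: [0.3, -0.7, -0.4]
width: 26.3
gripper_force: 0.0
```

```bash
python3 - <<'E'
from h import *; from cell import *
R=Ro.from_euler('z',1.728).as_matrix();O=np.array([526.4,352.4,0])
s=read_state();goto(s,R@[-15.7,43,274]+O,.157);print(R.T@(s["eef_pos"]-O))
S=cams.get_image("side");print(proj(S,R@np.array([-15.7,43,319])+O),proj(S,R@np.array([-15.7,78,319])+O),proj(S,s["eef_pos"]),proj(S,s["eef_pos"]+[0,0,45]))
g=cv2.cvtColor(S["color"],cv2.COLOR_RGB2GRAY)
print("     "+" ".join("%3d"%u for u in range(186,222)))
for v in range(106,146,1):print(v,"|"," ".join("%3d"%x for x in g[v,186:222]))
E
```

```text
clk 29.07 pos [486.2 331.  274.7] rot [-3.141 -0.     0.157] F [ 0.3 -0.7 -0.4] w 26.3 gf 0.0 q [-0.47  0.48 -0.28  1.61  0.15  1.07 -2.2 ]
shift cm [0.   0.08 0.07] turn -0.02
[-14.88247661  43.03794825 274.68595272]
[[201.37286719 126.04845716]] [[193.62302269 129.41701345]] [[202.40086378 137.05487681]] [[201.19996352 125.80858891]]
     186 187 188 189 190 191 192 193 194 195 196 197 198 199 200 201 202 203 204 205 206 207 208 209 210 211 212 213 214 215 216 217 218 219 220 221
106 |  60  41  33  36  38  29  26  24  24  24  23  24  24  27  24  21  28  35  47  71  76  70  64  69  72  73  74  78  80  83  82  79  80  81  81  82
107 |  83  54  33  29  29  28  26  19  25  22  23  23  22  24  22  22  25  26  46  67  86  89  84  78  80  85  88  90  96  98  99  97  98 101 100 101
108 |  93  67  36  24  23  23  21  23  25  22  22  24  24  23  24  21  25  25  34  59  82  93  95  93  97  97  97 103 105 109 109 109 108 109 108 109
109 |  99  74  44  23  22  25  26  19  23  21  24  20  24  24  24  26  23  25  28  43  67  85  95  97  99  95  95 103 110 111 112 111 110 111 109 111
110 | 103  85
[... 4686 characters left out ...]
 177 179 178 179 179 180 178 176 174 170 160 147 134 125 126 131 142 142 113  88  86 112 144 155 161
142 |  89  89  89  87  92 120 154 170 178 180 179 180 179 179 178 179 177 171 162 156 145 132 125 126 132 147 157 164 159 127  92  85 105 126 134 140
143 |  90  89  89  87  87 103 127 147 162 169 173 178 180 179 175 169 161 149 135 126 121 124 133 146 156 165 169 172 165 138 102  87  93 106 110 109
144 |  90  90  90  89  89  92  98 113 127 138 147 162 169 167 160 146 132 122 115 121 132 147 156 164 168 169 165 164 160 144 108  82  84  89  95  93
145 |  92  91  91  90  91  90  90  90  98 101 112 126 138 137 131 119 113 118 128 144 155 164 169 170 171 165 148 135 134 131 104  77  69  68  75  84
```

The fingers straddle the bar: the fingertip ends at v≈131 and the bar centre is at v≈126. Closing.

{"api": "move_arm", "payload": {
  "targets": "-1 0 0 0 0 0 0;-1 0 0 0 0 0 0;-1 0 0 0 0 0 0;-1 0 0 0 0 0 0;-1 0 0 0 0 0 0"
}}

```text
clock: 29.53
eef_pos: [486.1, 332.0, 274.7]
tool_rot: [-3.14, -0.001, 0.157]
force: [-0.5, 5.4, 1.1]
width: 14.0
gripper_force: 58.4
```

```bash
python3 - <<'E'
from h import *; from cell import *
R=Ro.from_euler('z',1.728).as_matrix();O=np.array([526.4,352.4,0])
s=read_state();goto(s,R@[-15.7,43,274]+O,.157);print(R.T@(s["eef_pos"]-O))
# arc with tool tilting about the kiln y (tool x) by 0.5*lever angle, bar at tool z=-42 from TCP
P=np.array([-50,0.]);prev=None
for i in range(0,13):
    a=-.35+1.15*i/12; b=np.array([-50-100*np.sin(a),225+100*np.cos(a)])
    if prev is not None: print(i,"dfwd(+y tool) %.2f up %.2f cm"%(-(b-prev)[0]/10,(b-prev)[1]/10))
    prev=b
E
```

```text
clk 29.53 pos [486.1 332.  274.7] rot [-3.14e+00 -1.00e-03  1.57e-01] F [-0.5  5.4  1.1] w 14.0 gf 58.4 q [-0.47  0.48 -0.28  1.61  0.15  1.07 -2.2 ]
shift cm [-0.    0.18  0.07] turn 0.01
[-13.89312109  42.97077289 274.74740455]
1 dfwd(+y tool) 0.91 up 0.29 cm
2 dfwd(+y tool) 0.94 up 0.20 cm
3 dfwd(+y tool) 0.95 up 0.11 cm
4 dfwd(+y tool) 0.96 up 0.01 cm
5 dfwd(+y tool) 0.95 up -0.08 cm
6 dfwd(+y tool) 0.94 up -0.17 cm
7 dfwd(+y tool) 0.92 up -0.26 cm
8 dfwd(+y tool) 0.89 up -0.35 cm
9 dfwd(+y tool) 0.86 up -0.43 cm
10 dfwd(+y tool) 0.81 up -0.51 cm
11 dfwd(+y tool) 0.76 up -0.58 cm
12 dfwd(+y tool) 0.70 up -0.65 cm
```

{"api": "move_arm", "payload": {
  "targets": "-1 0 0.9 -0.3 0 0 0;-1 0 0.95 -0.2 0 0 0;-1 0 0 0 0 0 0"
}}

```text
clock: 29.78
eef_pos: [489.0, 313.9, 280.6]
tool_rot: [-3.138, -0.001, 0.156]
force: [-1.8, 6.2, 4.7]
width: 14.5
gripper_force: 58.9
```

{"api": "move_arm", "payload": {
  "targets": "-1 0 0.95 -0.1 0 0 0;-1 0 0.95 0 0 0 0;-1 0 0 0 0 0 0"
}}

```text
clock: 30.03
eef_pos: [491.9, 296.3, 282.8]
tool_rot: [-3.136, -0.003, 0.157]
force: [-4.1, 4.7, 10.4]
width: 14.4
gripper_force: 58.4
```

```bash
python3 - <<'E'
from h import *; from cell import *
R=Ro.from_euler('z',1.728).as_matrix();O=np.array([526.4,352.4,0])
s=read_state();goto(s,s["eef_pos"],.157);print(R.T@(s["eef_pos"]-O),"Fk",R.T@s["force"],"Mk",R.T@s["torque"])
E
```

```text
clk 30.03 pos [491.9 296.3 282.8] rot [-3.136e+00 -3.000e-03  1.570e-01] F [-4.1  4.7 10.4] w 14.4 gf 58.4 q [-0.4   0.45 -0.28  1.64  0.13  1.07 -2.13]
shift cm [0. 0. 0.] turn -0.0
[-49.96578783  42.82834463 282.79927768] Fk [ 5.32045913  3.31213727 10.38632511] Mk [ 0.51964127 -1.58041956  0.09870223]
```

{"api": "move_arm", "payload": {
  "targets": "-1 0 0.95 -0.1 0 0 0;-1 0 0.95 0.1 0 0 0;-1 0 0 0 0 0 0"
}}

```text
clock: 30.28
eef_pos: [495.1, 276.2, 281.8]
tool_rot: [-3.138, -0.002, 0.156]
force: [-1.7, 4.3, 7.8]
width: 14.0
gripper_force: 58.9
```

{"api": "move_arm", "payload": {
  "targets": "-1 0 0.9 0.2 0 0 0;-1 0 0.9 0.3 0 0 0;-1 0 0 0 0 0 0"
}}

```text
clock: 30.53
eef_pos: [498.0, 258.6, 276.0]
tool_rot: [-3.138, -0.002, 0.156]
force: [-0.7, 5.8, 3.6]
width: 13.8
gripper_force: 59.6
```

{"api": "move_arm", "payload": {
  "targets": "-1 0 0.85 0.4 0 0 0;-1 0 0.8 0.5 0 0 0;-1 0 0 0 0 0 0"
}}

```text
clock: 30.78
eef_pos: [500.2, 244.1, 266.6]
tool_rot: [-3.135, -0.002, 0.157]
force: [-1.1, 9.6, 1.8]
width: 14.4
gripper_force: 61.2
```

```bash
python3 - <<'E'
from h import *; from cell import *
R=Ro.from_euler('z',1.728).as_matrix();O=np.array([526.4,352.4,0])
s=read_state();goto(s,s["eef_pos"],.157);print(R.T@(s["eef_pos"]-O),"Fk",R.T@s["force"],"Mk",R.T@s["torque"])
E
```

```text
clk 30.78 pos [500.2 244.1 266.6] rot [-3.135e+00 -2.000e-03  1.570e-01] F [-1.1  9.6  1.8] w 14.4 gf 61.2 q [-0.32  0.44 -0.27  1.71  0.13  1.01 -2.05]
shift cm [0. 0. 0.] turn 0.02
[-102.82387753   42.78829464  266.59479166] Fk [ 9.65513743 -0.43850214  1.78027543] Mk [-0.17948979 -2.22136505  0.02613972]
```

{"api": "move_arm", "payload": {
  "targets": "-1 0 0.8 0.5 0 0 0;-1 0 0 0 0 0 0;-1 0 0 0 0 0 0"
}}

```text
clock: 31.03
eef_pos: [501.5, 236.6, 261.9]
tool_rot: [-3.136, -0.002, 0.158]
force: [-0.2, 8.8, 0.9]
width: 14.2
gripper_force: 59.7
```

{"api": "move_arm", "payload": {
  "targets": "-1 0 0.5 0.4 0 0 0;-1 0 0 0 0 0 0;-1 0 0 0 0 0 0"
}}

```text
clock: 31.28
eef_pos: [502.3, 231.8, 258.1]
tool_rot: [-3.136, -0.002, 0.159]
force: [0.2, 7.5, -0.2]
width: 14.4
gripper_force: 59.2
```

{"api": "move_arm", "payload": {
  "targets": "-1 0 0.4 0.35 0 0 0;-1 0 0 0 0 0 0;-1 0 0 0 0 0 0"
}}

```text
clock: 31.53
eef_pos: [502.8, 228.3, 255.0]
tool_rot: [-3.136, -0.002, 0.159]
force: [-2.1, 8.4, 3.4]
width: 14.1
gripper_force: 58.8
```

```bash
python3 - <<'E'
from h import *; from cell import *
R=Ro.from_euler('z',1.728).as_matrix();O=np.array([526.4,352.4,0])
s=read_state();goto(s,s["eef_pos"],.157);print(R.T@(s["eef_pos"]-O),"Fk",R.T@s["force"],"Mk",R.T@s["torque"])
E
```

```text
clk 31.53 pos [502.8 228.3 255. ] rot [-3.136e+00 -2.000e-03  1.590e-01] F [-2.1  8.4  3.4] w 14.1 gf 58.8 q [-0.29  0.44 -0.27  1.73  0.13  0.98 -2.02]
shift cm [0. 0. 0.] turn 0.1
[-118.83250016   42.70999898  255.04558019] Fk [8.64469787 0.74855481 3.42712924] Mk [ 0.02831199 -1.97058096 -0.08293593]
```

{"api": "move_arm", "payload": {
  "targets": "-1 0 0.2 0.2 0 0 0;-1 0 0 0 0 0 0;-1 0 0 0 0 0 0"
}}

```text
clock: 31.78
eef_pos: [503.0, 228.1, 254.6]
tool_rot: [-3.133, -0.004, 0.16]
force: [-4.0, 10.2, 12.4]
width: 14.0
gripper_force: 59.7
```

{"api": "move_arm", "payload": {
  "targets": "-1 0 0.2 0.2 0 0 0;-1 0 0 0 0 0 0;-1 0 0 0 0 0 0"
}}

```text
clock: 32.03
eef_pos: [503.1, 228.0, 254.3]
tool_rot: [-3.131, -0.006, 0.161]
force: [-8.3, 10.8, 22.1]
width: 13.8
gripper_force: 60.6
```

{"api": "move_arm", "payload": {
  "targets": "-1 0 0.15 0.15 0 0 0;-1 0 0 0 0 0 0;-1 0 0 0 0 0 0"
}}

```text
clock: 32.28
eef_pos: [503.2, 227.7, 254.0]
tool_rot: [-3.129, -0.007, 0.161]
force: [-9.7, 13.3, 28.1]
width: 14.0
gripper_force: 61.4
```

{"api": "move_arm", "payload": {
  "targets": "-1 0 -0.05 -0.15 0 0 0;-1 0 0 0 0 0 0;-1 0 0 0 0 0 0;-1 0 0 0 0 0 0"
}}

```text
clock: 32.62
eef_pos: [503.1, 227.9, 254.3]
tool_rot: [-3.13, -0.006, 0.161]
force: [-7.3, 12.8, 20.0]
width: 14.3
gripper_force: 60.6
```

```bash
python3 - <<'E'
from h import *; from cell import *
R=Ro.from_euler('z',1.728).as_matrix();O=np.array([526.4,352.4,0])
s=read_state();goto(s,s["eef_pos"],.157);print(R.T@(s["eef_pos"]-O))
S=cams.get_image("side");T=cams.get_image("top")
for L in(0.95,1.05,1.15):
    a=L-.35;print(L,[np.round(proj(im,R@np.array([-50-100*np.sin(a),79,225+100*np.cos(a)])+O)[0],1) for im in(S,T)])
g=cv2.cvtColor(S["color"],cv2.COLOR_RGB2GRAY)
print("     "+" ".join("%3d"%u for u in range(204,232)))
for v in range(134,160):print(v,"|"," ".join("%3d"%x for x in g[v,204:232]))
E
```

```text
clk 32.62 pos [503.1 227.9 254.3] rot [-3.13  -0.006  0.161] F [-7.3 12.8 20. ] w 14.3 gf 60.6 q [-0.28  0.44 -0.27  1.74  0.13  0.97 -2.01]
shift cm [0. 0. 0.] turn 0.25
[-119.28701895   42.45597372  254.29433379]
0.95 [array([210.3, 140.7]), array([135.7, 229.3])]
1.05 [array([212., 143.]), array([140. , 229.6])]
1.15 [array([213.6, 145.4]), array([144. , 229.9])]
     204 205 206 207 208 209 210 211 212 213 214 215 216 217 218 219 220 221 222 223 224 225 226 227 228 229 230 231
134 | 175 171 170 171 169 170 171 170 171 161 120  62  27  22  21  22  23  37  79 105  77  33  24  19  23  19  21  42
135 | 177 177 175 173 170 172 172 173 173 167 137  88  43  29  26  24  22  25  51  67  49  25  20  21  26  22  21  32
136 | 179 179 179 176 174 175 173 174 173 170 154 117  72  38  23  20  21  25  26  31  27  24  23  23  22  25  22  23
137 | 179 180 179 178 178 177 176 175 174 173 165 134  92  48  26  20  25  25  23  24  24  23  24  27  26  24  24  25
138 | 180 179 179 179 179 179 178 178 178 176 170 148 105  58  18  27  38  35  36  22  20  26  24  24  20  24  40  71
139 | 179 180 179 179 17
[... 1753 characters left out ...]
93  92  92  91  91 101 112 122 135 123 100  73  55  47  48  54  48  42  42  45  53  54  50  46  52  63  75  79
155 |  83  83  83  83  84  85  89 114 141 149 145 125 102  76  69  81  81  66  57  63  71  71  68  57  59  69  72  66
156 |  82  85  85  83  82  82  84  95 118 136 149 145 136 119 117 128 130 113  90  83  83  82  80  69  62  61  62  56
157 |  84  85  85  86  84  83  86  85  92 103 118 123 127 136 146 157 164 153 130 111  95  84  83  76  64  54  54  53
158 |  86  87  83  83  87  82  84  85  81  86  89  92 100 116 134 156 171 168 152 132 103  86  87  82  66  50  51  55
159 |  85  85  85  87  85  85  84  84  83  84  84  81  84  88 103 134 156 156 134 114 105 112 118 111  84  62  67  89
```

The bar end at (213.7,144.5) matches the lever at its stop, so I'm handing in the job.

```bash
python3 -c "
from cell import order
print(order.finish_job())"
```

```text
the job is handed in; nothing more can be done
None
```

I aimed the thermometer about 13 cm from the plug, held it there for over 2 s and stood it back on its mat; then I flipped the catch fully over, pulled the vent lever to its stop, and handed in the job at about 33 s with the gripper still holding the lever.

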